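# Feed test coupons from the magazine to the microscope carriage

### The arm

A 6-joint arm with a two-finger parallel gripper is mounted at the origin on the work surface. World frame = base frame: x ahead of the robot, y to its left, z up, the work surface at z = 0. Lengths are in m, angles in rad, forces in N, time in s.
With the tool pointing down it reaches from about 0.325 to 1 m from the base axis. Payload 5.1 kg.
Tool frame: the origin (TCP) lies at the very end of the fingers, on their centre line; the grasp point (between the pads) lies 19 mm behind it; z points along the fingers, y is the line along which they close (so a half turn about z gives the same grasp; the last joint's range is limited). The gripper opens to 85 mm and grips with 20 to 120 N. Pads are 22 mm wide; open, the fingers measure 114 mm over their backs; the gripper's body (76 mm by 85 mm) begins 54 mm behind the grasp point. The pads swing forward as they close: fully open they stand 13 mm farther back than shut.
Start: joints at [-1.328, 0.124, 1.65, -0, 1.367, -0.083], TCP at [0.208, -0.616, 0.231] pointing down, gripper open.
Joint ranges: [-2.61, 2.61], [-1.02, 2.33], [0.03, 2.71], [-1.35, 4.49], [0.32, 2.68], [-2.91, 2.91]. Speed limits (rad/s): [2.57, 2.57, 3.14, 3.14, 3.14, 3.14].

### API

Orientations are given as a rotation vector (axis times angle).
In Python, from workcell import r, snapshot, calibration gives the robot as it stands. The module is installed in compiled form; this text tells all that it offers.
- The arm moves only by the tool carry_out, never from a script. Its argument "rows" is text: rows parted by semicolons, each of 5 numbers parted by spaces: the closure, from -1 (fully open) to 1 (shut), so that 0 is half open, then the shift along the tool's x, y, z in m, then the turn about the tool's z in degrees. In form: fingers dx dy dz yaw; .... A call has 1 to 10 rows; each row is the pose to reach, as a shift and turn from the pose commanded when the call began, along the tool's axes at that moment; what a row does not reach only later rows make up. A row lasts 1/10 s, in which the tool goes at most 50 mm and 8.59 degrees, less where a joint would pass 70% of its speed; a pose out of reach is approached as far as the arm can. A call with a gripper value outside its range is refused whole. The fingers move at their own pace and stop on an object; "newtons" is the grip in N (left out, the last holds). Time passes only in rows, so rows that repeat a pose let the fingers close. It gives the time, the measured TCP pose, the force, the opening and the grip force at its end, in the units of the state.
- r.read_state(): the state, without advancing time (a new reading comes with each control period).
- snapshot(name): name is "scene" or "top"; returns (picture, depth): 384x512x3 uint8, red, green, blue; 384x512 float32, m along the optical axis (not along the pixel's ray), 0 where there is no reading.
- calibration(name): a dict with "K" (3x3 intrinsics, pixels), "R" (3x3) and "t" (3): a world point X has camera coordinates R X + t. Camera axes: x right, y down, z forward; pixel columns grow to the right and rows downward; lengths in m; the calibration is good to about 2 mm. A picture is of the moment at which its call begins. calibration takes no time and is no camera call.
- r.finish_job(): hands the job in; it is judged then, once.
The state is a dict: "t": time; "joints": joint angles; "joint_velocities": joint speeds; "joint_torque": joint torques, N m; "tcp_pos": TCP position; "tool_rot": TCP orientation; "wrist_force": force on the tool from outside, world axes, zero at the start; "moment": the same for the moment, N m; "finger_gap": opening from 0.0 (shut) to 1.0 (fully open); "finger_force": force on a finger pad.
Only numpy, scipy, OpenCV 4.12 (cv2) and the standard library are available. Lean on these libraries where they do the work, as an engineer would, in place of code of your own. Each camera call takes 0.05 s, during which the arm holds its last target. There are 200 camera calls.

### The job

First clear the black leftover coupon off the magazine's apron into the orange scrap bin. Then, with the pusher, feed out all the green coupons from the bottom of the magazine one at a time and lay each flat in a pocket of its own on the carriage, leaving the carriage back in its loading position; only when all are in, press the cleaner's red cap right down and let it spring up, and then slide the carriage fully in under the lens, never spraying once the carriage is under it. Finish with the pusher drawn fully back, the scrap in its upright bin and the other things on the bench left where they were.

Things in the scene. Friction and masses are not known exactly. Their poses are not given: they have to be found in the camera images.
- magazine: Fixed magazine: aluminium base 265 x 100 mm, 5 mm thick, with a blue open-topped column (44 x 62 mm, top 60 mm above the table; inside 34 x 52 mm). Origin on the table under the column's centre; x points from the pusher handle (-x) to the outlet (+x, under the front wall, one coupon high), z up. The flat apron before the outlet runs from x = 22 to 115 mm, its surface 5 mm above the table.
- pusher (a joint): Stroke of the 7 mm steel pusher plate along the magazine's x: 0 = fully back (as at the start), 0.070 m = fully forward. Going fully forward it shoves the bottom coupon out onto the apron, its centre about 66 mm before the column's; the stack rests on the plate meanwhile and drops only when the plate is drawn fully back. No spring, a few N of friction.
- pusher_grip (a point): Centre of the top of the pusher's red upright handle (14 mm along the stroke, 26 mm across it, top 79 mm above the table, 67 mm tall); moves with the pusher. Axes as the magazine's: x is the direction of the stroke.
- leftover: Black carbon-fibre coupon left lying flat on the magazine's apron, 32 (its x) x 50 (its y) x 10 mm (its z), 26 g; origin at its centre.
- scrap_bin: Loose orange open box, 100 (x) x 120 (y) x 45 mm tall, walls 4 mm; origin at the centre of its underside.
- carriage (a joint): Slide of the aluminium coupon carriage on the microscope's rail: near 0 = loading position in front of the spray nozzle, 0.14 m = fully in under the microscope's lens, at the stop. Grows along the -y axis of the pocket points. No spring, friction 2 to 3 N.
- carriage_grip (a point): Centre of the top of the carriage's red upright handle (24 mm across the slide, 14 mm along it, top 75 mm above the table, 51 mm tall), at the end of the carriage away from the lens; moves with it. Axes as the pocket points'.
- cap (a joint): Travel of the red sprung cap of the cleaner canister: 0 = up, 0.008 m = right down. A spring pushes it up: about 3 N to start, 10 N right down.
- cap_top (a point): Centre of the top of the canister's red round cap (32 mm across), 190 mm above the table; moves down with it. The white canister (52 mm across, on a 75 mm square foot) is fixed upright beyond the carriage.
- pocket1 (a point): Pocket 1 of the carriage (nearest the lens; pitch 44 mm): the centre of a coupon lying flat in it, 25 mm above the table. Pocket 58 (x) x 40 mm (y), white floor 20 mm above the table, walls only 4 mm high, so a seated coupon stands 6 mm over them. A coupon lies with its 50 mm length along the point's x, one to a pocket. z up. Moves with the carriage.
- pocket2 (a point): Pocket 2 of the carriage (between; pitch 44 mm): the centre of a coupon lying flat in it, 25 mm above the table. Pocket 58 (x) x 40 mm (y), white floor 20 mm above the table, walls only 4 mm high, so a seated coupon stands 6 mm over them. A coupon lies with its 50 mm length along the point's x, one to a pocket. z up. Moves with the carriage.
- pocket3 (a point): Pocket 3 of the carriage (between; pitch 44 mm): the centre of a coupon lying flat in it, 25 mm above the table. Pocket 58 (x) x 40 mm (y), white floor 20 mm above the table, walls only 4 mm high, so a seated coupon stands 6 mm over them. A coupon lies with its 50 mm length along the point's x, one to a pocket. z up. Moves with the carriage.
- pocket4 (a point): Pocket 4 of the carriage (nearest the handle; pitch 44 mm): the centre of a coupon lying flat in it, 25 mm above the table. Pocket 58 (x) x 40 mm (y), white floor 20 mm above the table, walls only 4 mm high, so a seated coupon stands 6 mm over them. A coupon lies with its 50 mm length along the point's x, one to a pocket. z up. Moves with the carriage.
- coupon1: Green glass-laminate coupon, 32 (its x) x 50 (its y) x 10 mm (its z), 26 g, origin at its centre; at the start it lies flat in the magazine's column, its x along the magazine's x. The stack runs upward by number; coupons 2 to 4 may be absent.
- coupon2: Green glass-laminate coupon, 32 (its x) x 50 (its y) x 10 mm (its z), 26 g, origin at its centre; at the start it lies flat in the magazine's column, its x along the magazine's x. The stack runs upward by number; coupons 2 to 4 may be absent.
- coupon3: Green glass-laminate coupon, 32 (its x) x 50 (its y) x 10 mm (its z), 26 g, origin at its centre; at the start it lies flat in the magazine's column, its x along the magazine's x. The stack runs upward by number; coupons 2 to 4 may be absent.
- coupon4: Green glass-laminate coupon, 32 (its x) x 50 (its y) x 10 mm (its z), 26 g, origin at its centre; at the start it lies flat in the magazine's column, its x along the magazine's x. The stack runs upward by number; coupons 2 to 4 may be absent.
- beaker: Bystander: glass cup 64 mm across, 70 mm tall; origin under its centre.
- screwdriver: Bystander: yellow screwdriver lying on the table; origin at its underside, under its middle.
- weight: Bystander: brass weight 40 mm across, 50 mm tall; origin under its centre.
- jar: Bystander: amber jar 48 mm across, 60 mm tall; origin under its centre.
- marker: Bystander: blue marker pen 14 mm thick (may be absent), lying on the table; origin at its underside, under its middle.

How it is judged:
On the way, in this order (a step that is already met when the one before it is completed fails the run):
1. the black leftover coupon lies in the scrap bin (z of leftover in the frame of scrap_bin between 0 and 0.035 m and x of leftover in the frame of scrap_bin between -0.046 and 0.046 m and y of leftover in the frame of scrap_bin between -0.056 and 0.056 m and angle between scrap_bin's own z axis and vertical below 0.15 rad), for 0.2 s.
2. every green coupon lies flat in a pocket of the carriage, the carriage still in its loading position (slide under 50 mm) ((distance between coupon1 and pocket1 below 0.008 m or distance between coupon1 and pocket2 below 0.008 m or distance between coupon1 and pocket3 below 0.008 m or distance between coupon1 and pocket4 below 0.008 m) and angle between the z axis of each of coupon1, coupon2, coupon3, coupon4 and the z axis of pocket1, either way round below 0.08 rad and (distance between coupon2 and pocket1 below 0.008 m or distance between coupon2 and pocket2 below 0.008 m or distance between coupon2 and pocket3 below 0.008 m or distance between coupon2 and pocket4 below 0.008 m) and (distance between coupon3 and pocket1 below 0.008 m or distance between coupon3 and pocket2 below 0.008 m or distance between coupon3 and pocket3 below 0.008 m or distance between coupon3 and pocket4 below 0.008 m) and (distance between coupon4 and pocket1 below 0.008 m or distance between coupon4 and pocket2 below 0.008 m or distance between coupon4 and pocket3 below 0.008 m or distance between coupon4 and pocket4 below 0.008 m) and linear speed of each of coupon1, coupon2, coupon3, coupon4 below 0.02 m/s and value of joint carriage below 0.05 m), for 0.2 s.
3. the cleaner's cap is pressed down (over 6 mm of its 8) with all coupons in the carriage at its loading position ((distance between coupon1 and pocket1 below 0.008 m or distance between coupon1 and pocket2 below 0.008 m or distance between coupon1 and pocket3 below 0.008 m or distance between coupon1 and pocket4 below 0.008 m) and angle between the z axis of each of coupon1, coupon2, coupon3, coupon4 and the z axis of pocket1, either way round below 0.08 rad and (distance between coupon2 and pocket1 below 0.008 m or distance between coupon2 and pocket2 below 0.008 m or distance between coupon2 and pocket3 below 0.008 m or distance between coupon2 and pocket4 below 0.008 m) and (distance between coupon3 and pocket1 below 0.008 m or distance between coupon3 and pocket2 below 0.008 m or distance between coupon3 and pocket3 below 0.008 m or distance between coupon3 and pocket4 below 0.008 m) and (distance between coupon4 and pocket1 below 0.008 m or distance between coupon4 and pocket2 below 0.008 m or distance between coupon4 and pocket3 below 0.008 m or distance between coupon4 and pocket4 below 0.008 m) and value of joint carriage below 0.05 m and value of joint cap above 0.006 m), for 0.05 s.
4. the cap is up again and the carriage is fully in under the lens (value of joint cap below 0.002 m and value of joint carriage above 0.133 m), for 0.2 s.
At the end, for the whole second after the job is handed in: Every coupon present lies flat (within 0.08 rad) and at rest in a carriage pocket, its centre within 8 mm of the pocket's point; the carriage is in to over 133 mm of 140; the cap is up (under 2 mm); the pusher is back (under 5 mm); the black coupon lies at rest in the upright scrap bin (all of step 1 and all of step 4 and (distance between coupon1 and pocket1 below 0.008 m or distance between coupon1 and pocket2 below 0.008 m or distance between coupon1 and pocket3 below 0.008 m or distance between coupon1 and pocket4 below 0.008 m) and angle between the z axis of each of coupon1, coupon2, coupon3, coupon4 and the z axis of pocket1, either way round below 0.08 rad and (distance between coupon2 and pocket1 below 0.008 m or distance between coupon2 and pocket2 below 0.008 m or distance between coupon2 and pocket3 below 0.008 m or distance between coupon2 and pocket4 below 0.008 m) and (distance between coupon3 and pocket1 below 0.008 m or distance between coupon3 and pocket2 below 0.008 m or distance between coupon3 and pocket3 below 0.008 m or distance between coupon3 and pocket4 below 0.008 m) and (distance between coupon4 and pocket1 below 0.008 m or distance between coupon4 and pocket2 below 0.008 m or distance between coupon4 and pocket3 below 0.008 m or distance between coupon4 and pocket4 below 0.008 m) and linear speed of each of coupon1, coupon2, coupon3, coupon4, leftover below 0.02 m/s and value of joint pusher below 0.005 m); the robot touches nothing.
It fails at once if the cap pressed while the carriage is under the lens (slide over 80 mm) (value of joint cap above 0.004 m and value of joint carriage above 0.08 m).
It fails at once if the cap pressed while a green coupon is still outside the carriage (value of joint cap above 0.004 m and not (((distance between coupon1 and pocket1 below 0.008 m or distance between coupon1 and pocket2 below 0.008 m or distance between coupon1 and pocket3 below 0.008 m or distance between coupon1 and pocket4 below 0.008 m) and angle between the z axis of coupon1 and the z axis of pocket1, either way round below 0.08 rad) and ((distance between coupon2 and pocket1 below 0.008 m or distance between coupon2 and pocket2 below 0.008 m or distance between coupon2 and pocket3 below 0.008 m or distance between coupon2 and pocket4 below 0.008 m) and angle between the z axis of coupon2 and the z axis of pocket1, either way round below 0.08 rad) and ((distance between coupon3 and pocket1 below 0.008 m or distance between coupon3 and pocket2 below 0.008 m or distance between coupon3 and pocket3 below 0.008 m or distance between coupon3 and pocket4 below 0.008 m) and angle between the z axis of coupon3 and the z axis of pocket1, either way round below 0.08 rad) and ((distance between coupon4 and pocket1 below 0.008 m or distance between coupon4 and pocket2 below 0.008 m or distance between coupon4 and pocket3 below 0.008 m or distance between coupon4 and pocket4 below 0.008 m) and angle between the z axis of coupon4 and the z axis of pocket1, either way round below 0.08 rad))).
It fails at once if a bystander shifted by more than 40 mm (distance of any of beaker, screwdriver, weight, jar, marker from where it was at the start of the episode above 0.04 m).
Of coupon2, coupon3 only 1 to 2 are there at a start; the rules pass over those that are not, and their reading is None.
Of coupon4, marker only 1 to 2 are there at a start; the rules pass over those that are not, and their reading is None.
At some moment in a run one of scrap_bin, leftover may be knocked a few centimetres aside while the robot is not near it.
Once in a run the grip may slacken for a moment while it holds something.
It also fails if it takes over 210 s, if anything falls off the work surface, if the arm or the gripper's body presses on something with over 40 N, if the wrist force passes 120 N, or if a joint passes its speed limit or range.

## Working session

There is one attempt and no reset: what is moved stays moved. The work goes in short steps, Python scripts to look and compute and a tool call to move; the robot and the scene stay as the last step left them, time stands still between calls to the robot, and variables do not carry over. Pictures are saved under pics/ and viewed, at most 14 in all, crops included, and the job is handed in when it is done.

Besides the shell and the picture viewer there is one more tool, called as name(argument=value, ...) on one line, values as JSON. carry_out: Moves the arm, as the interface text tells. Its arguments: {"type":"object","properties":{"rows":{"type":"string"},"newtons":{"type":"number"}},"required":["rows"]}

```bash
mkdir -p pics; python3 - <<'E'
from workcell import r,snapshot,calibration
import cv2,numpy as np
s=r.read_state();print(s['t'],s['tcp_pos'],s['tool_rot'],s['finger_gap'])
for n in('scene','top'):
    p,d=snapshot(n);cv2.imwrite(f'pics/{n}0.png',p[:,:,::-1]);np.savez(f'{n}0.npz',p=p,d=d)
    c=calibration(n);print(n,c['K'].round(1).tolist(),c['R'].round(3).tolist(),c['t'].round(3).tolist())
E
```

```text
0.0 [ 0.2078662 -0.6152259  0.2300409] [-3.09792891e+00 -5.09111843e-01  2.91758629e-04] 1.0001353099319454
scene [[347.6, 0.0, 251.5], [0.0, 347.6, 196.4], [0.0, 0.0, 1.0]] [[0.195, 0.981, 0.018], [0.789, -0.146, -0.597], [-0.583, 0.13, -0.802]] [-0.15, -0.355, 1.423]
top [[496.9, 0.0, 249.8], [0.0, 496.9, 191.0], [0.0, 0.0, 1.0]] [[0.014, -1.0, -0.004], [-0.989, -0.013, -0.145], [0.145, 0.006, -0.989]] [0.026, 0.597, 1.27]
```

View pics/scene0.png

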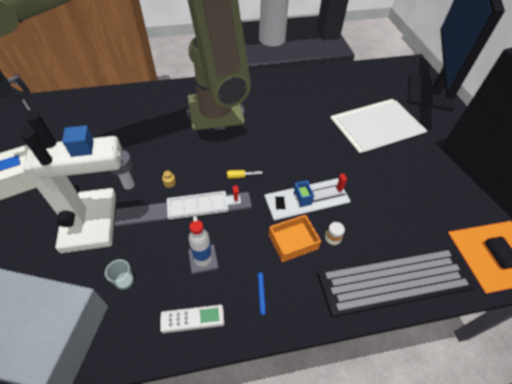

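View pics/top0.png

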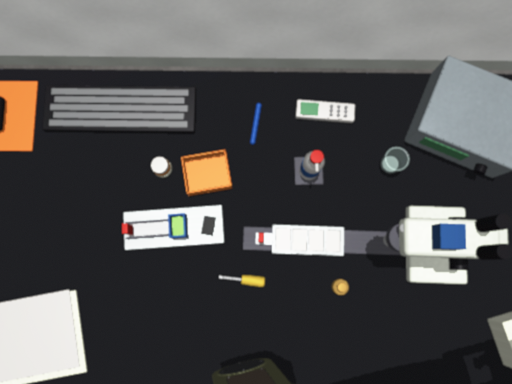

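The scene view shows the magazine at about (305,195), the bin at (295,238), the carriage at (200,205) and the canister at (200,245). In the top view the pusher handle is at (126,229), the column at (178,227), the leftover at (208,226), the bin at (206,172), the carriage handle at (262,238) and the cap at (316,157). The marker is present.

```bash
cat > h.py <<'E'
import numpy as np,cv2
from workcell import r,snapshot,calibration
def ray(n,uv,z):
    c=calibration(n);K,R,t=map(np.array,(c['K'],c['R'],c['t']))
    o=-R.T@t;uv=np.atleast_2d(np.array(uv,float))
    d=(R.T@np.linalg.inv(K)@np.c_[uv,np.ones(len(uv))].T).T
    return o+d*((z-o[2])/d[:,2])[:,None]
def cloud(n,d):
    c=calibration(n);K,R,t=map(np.array,(c['K'],c['R'],c['t']))
    v,u=np.indices(d.shape);P=np.stack([(u-K[0,2])/K[0,0]*d,(v-K[1,2])/K[1,1]*d,d],-1)
    return (P-t)@R
def hsv(p): return cv2.cvtColor(p,cv2.COLOR_RGB2HSV)
def mask(p,col):
    h=hsv(p);f=lambda a,b:cv2.inRange(h,np.array(a),np.array(b))
    return {'red':lambda:f((0,140,90),(6,255,255))|f((172,140,90),(180,255,255)),
     'orange':lambda:f((8,140,90),(20,255,255)),'green':lambda:f((40,90,90),(75,255,255)),
     'blue':lambda:f((100,120,50),(125,255,255)),'white':lambda:f((0,0,140),(180,60,255)),'black':lambda:f((0,0,0),(180,255,60))}[col]()
def blobs(m,box,amin=15):
    q=np.zeros_like(m);u0,v0,u1,v1=box;q[v0:v1,u0:u1]=m[v0:v1,u0:u1]
    return [c for c in cv2.findContours(q,0,cv2.CHAIN_APPROX_NONE)[0] if cv2.contourArea(c)>=amin],q
def rect(n,c,z):
    w=ray(n,c.reshape(-1,2),z)[:,:2].astype(np.float32)
    (x,y),(a,b),an=cv2.minAreaRect(w*1000);return np.round([x,y,a,b,an],1)
E
python3 - <<'E'
from h import *
for n,boxes in (('top',dict(mag=(110,195,235,260),bin=(170,140,240,205),car=(235,215,360,265),cap=(290,140,335,190))),
                ('scene',dict(mag=(255,165,360,222),bin=(262,210,325,265),car=(155,178,255,225),cap=(180,212,220,275)))):
    f=np.load(n+'0.npz');p,d=f['p'],f['d'];C=cloud(n,d)
    for name,col,z in(('mag','red',.079),('mag','blue',.06),('mag','green',.045),('mag','black',.015),('mag','white',.005),('bin','orange',.045),('car','red',.075),('car','white',.024),('cap','red',.19)):
        cs,_=blobs(mask(p,col),boxes[name])
        for c in cs:
            m=np.zeros(d.shape,np.uint8);cv2.drawContours(m,[c],-1,1,-1);q=C[(m>0)&(d>0)]
            print(n,name,col,c.reshape(-1,2).mean(0).round(1),'rect',rect(n,c,z),'depth z med/90%',np.round(np.percentile(q[:,2],[10,50,95])*1000,1) if len(q) else '', np.round(np.median(q,0)*1000) if len(q) else '')
p=np.load('top0.npz')['p'];cv2.imwrite('pics/c0.png',cv2.resize(p[140:300,110:360,::-1],None,fx=3.2,fy=3.2,interpolation=cv2.INTER_CUBIC))
E
```

```text
top mag red [124.9 228.7] rect [491.9 348.7  26.2  22.9   2.9] depth z med/90% [ 0.9 76.8 81.4] [492. 352.  77.]
top mag blue [177.4 225.5] rect [501.  220.5  60.   44.7   5.7] depth z med/90% [31.5 37.2 61.6] [502. 222.  37.]
top mag green [176.9 225.2] rect [503.8 222.9  47.1  26.2   2.1] depth z med/90% [31.  35.  39.4] [504. 224.  35.]
top mag black [172.  226.9] rect [501.4 242.4 171.3 335.8   0.8] depth z med/90% [-2.9  2.2 35.6] [500. 240.   2.]
top mag white [165.8 227.4] rect [501.7 239.6 103.4 267.5   4.9] depth z med/90% [ 1.3  6.6 46.8] [500. 231.   7.]
top bin orange [205.7 171.4] rect [646.6 151.4 109.8 124.9  10.4] depth z med/90% [ 0.1  4.9 45.2] [654. 155.   5.]
top car red [260.6 237.2] rect [473.9   4.8  20.3   7.6   0.6] depth z med/90% [71.2 75.5 77.2] [474.   4.  75.]
top car white [256.6 238.2] rect [473.9  13.2  31.7  10.6   0.7] depth z med/90% [10.  20.4 74.1] [474.  13.  20.]
top car white [304.9 239.6] rect [ 471.7 -109.6  214.7   76.6   88.8] depth z med/90% [16.  20.9 26.6] [ 472. -117.   21.]
top cap red [316.4 155.9] rect [ 660.6 -124.4   28.5   33.6  
[... 666 characters left out ...]
8 198.5] rect [503.9 241.1 106.8 269.2   4.9] depth z med/90% [ 3.   6.2 16.2] [515. 225.   6.]
scene bin orange [293.5 237.6] rect [660.4 149.  123.6 137.4  10.3] depth z med/90% [ 2.4  7.1 45.3] [645. 156.   7.]
scene car red [196.  222.8] rect [ 577.  -127.8   37.5   13.7   79.4] depth z med/90% [  0.2 190.2 192.3] [ 654. -120.  190.]
scene car red [235.2 191.4] rect [489.2   2.8  18.8  54.8  80.7] depth z med/90% [-0.3 66.2 76.7] [477.   5.  66.]
scene car white [202.9 204.3] rect [486.6 -97.9 239.1 101.2  88.6] depth z med/90% [16.  21.2 26.3] [ 477. -115.   21.]
scene cap red [196.1 226.5] rect [ 666.  -123.2   34.7   38.1   84.9] depth z med/90% [  1.3 189.6 192.3] [ 665. -123.  190.]
```

View pics/c0.png

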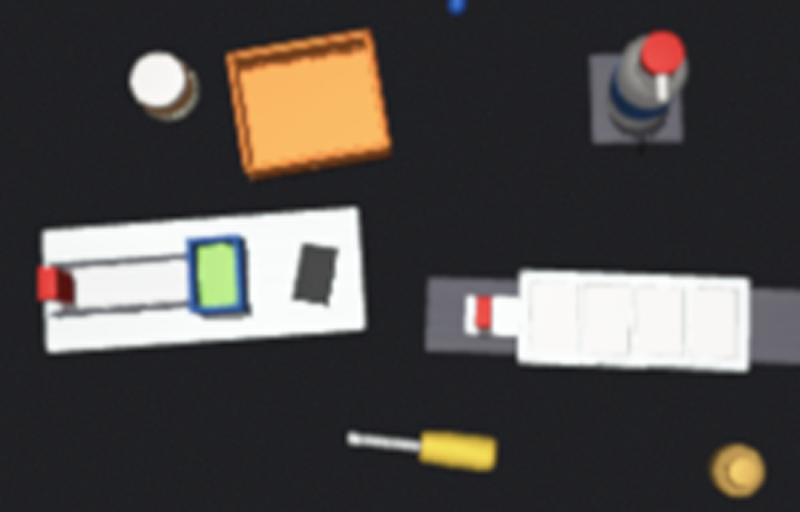

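The enlarged top view shows the leftover at crop (315,273) on the apron, the column with green inside, and the four empty pockets between crop x 528 and 742. The stack top at 35 mm means 3 green coupons. Next I measure the leftover and the carriage precisely.

```bash
cat >> h.py <<'E'
def leftover(n,p,box):
    g=cv2.cvtColor(p,cv2.COLOR_RGB2GRAY);u0,v0,u1,v1=box
    G=cv2.resize(g[v0:v1,u0:u1],None,fx=4,fy=4,interpolation=cv2.INTER_CUBIC)
    cs=cv2.findContours((G<125).astype(np.uint8),0,cv2.CHAIN_APPROX_NONE)[0]
    out=[]
    for c in cs:
        if cv2.contourArea(c)>800:
            w=(c.reshape(-1,2)+.5)/4-.5+[u0,v0];q=w.astype(np.float32).reshape(-1,1,2)
            out.append(q)
    return out
E
python3 - <<'E'
from h import *
f=np.load('top0.npz');p=f['p']
for q in leftover('top',p,(196,210,219,242)): print('left top',rect('top',q,.015))
p2=np.load('scene0.npz')['p']
for q in leftover('scene',p2,(270,192,292,215)): print('left scene',rect('scene',q,.015))
for n,pp,box in(('top',p,(235,215,360,265)),('scene',p2,(160,185,250,222))):
    u0,v0,u1,v1=box;g=cv2.cvtColor(pp,cv2.COLOR_RGB2GRAY)[v0:v1,u0:u1]
    G=cv2.resize(g,None,fx=4,fy=4,interpolation=cv2.INTER_CUBIC)
    m=cv2.morphologyEx((G>150).astype(np.uint8),cv2.MORPH_OPEN,np.ones((56,56) if n=='top' else (36,36)))
    for c in cv2.findContours(m,0,cv2.CHAIN_APPROX_NONE)[0]:
        q=((c.reshape(-1,2)+.5)/4-.5+[u0,v0]).astype(np.float32).reshape(-1,1,2); print('carr',n,rect(n,q,.024))
# pocket dividers profile along y in top at pocket rows
g=cv2.cvtColor(p,cv2.COLOR_RGB2GRAY).astype(float)
prof=g[233:247,268:350].mean(0);print(dict(zip(range(268,350),prof.astype(int).tolist())))
prof=g[220:260,280:335].mean(1);print(dict(zip(range(220,260),prof.astype(int).tolist())))
print(ray('top',[[300,240]],.024))
E
```

```text
left top [506.7 144.   29.4  46.7  80.5]
left scene [512.6 145.2  29.3  49.1  79.5]
carr top [ 471.2 -120.8  192.6   77.    89.2]
carr scene [ 478.1 -108.4  213.7   81.2   88.6]
{268: 231, 269: 230, 270: 230, 271: 236, 272: 247, 273: 251, 274: 249, 275: 240, 276: 244, 277: 249, 278: 249, 279: 249, 280: 249, 281: 249, 282: 249, 283: 249, 284: 249, 285: 249, 286: 249, 287: 249, 288: 249, 289: 248, 290: 241, 291: 243, 292: 245, 293: 247, 294: 248, 295: 249, 296: 249, 297: 249, 298: 249, 299: 249, 300: 248, 301: 248, 302: 249, 303: 248, 304: 248, 305: 247, 306: 240, 307: 243, 308: 242, 309: 245, 310: 248, 311: 248, 312: 248, 313: 248, 314: 248, 315: 248, 316: 248, 317: 248, 318: 247, 319: 248, 320: 247, 321: 248, 322: 244, 323: 228, 324: 241, 325: 248, 326: 247, 327: 247, 328: 247, 329: 247, 330: 247, 331: 247, 332: 247, 333: 247, 334: 247, 335: 247, 336: 247, 337: 247, 338: 245, 339: 237, 340: 231, 341: 243, 342: 247, 343: 224, 344: 154, 345: 112, 346: 106, 347: 107, 348: 107, 349: 107}
{220: 32, 221: 32, 222: 31, 223: 31, 224: 60, 225: 137, 226: 214, 227: 245, 228: 246, 229: 243, 230: 244, 231: 246, 232: 247, 233: 247, 234: 247, 235: 247, 236: 247, 237: 247, 238: 247, 239: 247, 240: 247, 241: 247, 242: 246, 243: 246, 244: 246, 245: 246, 246: 247, 247: 247, 248: 247, 249: 246, 250: 245, 251: 247, 252: 248, 253: 228, 254: 154, 255: 75, 256: 37, 257: 31, 258: 31, 259: 32}
[[ 0.47011566 -0.10054591  0.024     ]]
```

```bash
cat >> h.py <<'E'
from scipy.spatial.transform import Rotation as Ro
def plan(*W):
    "waypoints (x,y,z mm, tool-y angle deg) -> rows relative to present pose"
    s=r.read_state();R=Ro.from_rotvec(s['tool_rot']).as_matrix();p=s['tcp_pos']
    a0=np.degrees(np.arctan2(R[1,1],R[0,1]))
    print('t%.1f'%s['t'],'pos',(p*1000).round(1),'yang %.1f'%a0,'tilt %.4f'%R[2,2],'F',s['wrist_force'].round(1),'gap %.3f'%s['finger_gap'],'ff',s['finger_force'])
    for x,y,z,a in W: print((R.T@(np.array([x,y,z])/1000-p)).round(4), 'yaw %.1f'%((-(a-a0)+180)%360-180))
E
python3 - <<'E'
from h import *
plan((260,-260,230,-71),(260,-260,230,-9.5),(507,144,120,-9.5))
E
```

```text
t0.1 pos [ 207.9 -615.3  230.2] yang -71.3 tilt -1.0000 F [ 0.6 -0.2  0.6] gap 1.000 ff 0.0
[ 0.1631 -0.3199  0.0008] yaw -0.3
[ 0.1631 -0.3199  0.0008] yaw -61.8
[ 0.5264 -0.6234  0.1114] yaw -61.8
```

carry_out(rows="-0.36 0.163 -0.320 0 -60;-0.36 0.163 -0.320 0 -60;-0.36 0.163 -0.320 0 -60;-0.36 0.163 -0.320 0 -60;-0.36 0.163 -0.320 0 -60;-0.36 0.163 -0.320 0 -60;-0.36 0.163 -0.320 0 -60;-0.36 0.163 -0.320 0 -60;-0.36 0.163 -0.320 0 -62;-0.36 0.163 -0.320 0 -62", newtons=40)

```text
t: 1.1
tcp_pos: [0.2601, -0.2604, 0.2312]
tool_rot: [2.395, 2.033, -0.0]
wrist_force: [-0.5, 0.2, -0.1]
finger_gap: 0.679
finger_force: 0.0
```

```bash
python3 - <<'E'
from h import *
plan((507,144,120,-9.5),(507,144,60,-9.5))
p,d=snapshot('top')
for q in leftover('top',p,(190,205,222,245)): print('left top',rect('top',q,.015))
cs,_=blobs(mask(p,'orange'),(140,120,260,205))
for c in cs: print(rect('top',c,.045))
E
```

```text
t1.1 pos [ 260.1 -260.4  231.2] yang -9.3 tilt -1.0000 F [-0.5  0.2 -0.1] gap 0.679 ff 0.0
[0.4391 0.178  0.111 ] yaw 0.2
[0.4391 0.178  0.171 ] yaw 0.2
left top [506.7 144.1  29.4  46.7  80.8]
[646.6 151.4 109.9 124.8  10.5]
```

carry_out(rows="-0.36 0.439 0.178 0.05 0;-0.36 0.439 0.178 0.05 0;-0.36 0.439 0.178 0.05 0;-0.36 0.439 0.178 0.05 0;-0.36 0.439 0.178 0.05 0;-0.36 0.439 0.178 0.05 0;-0.36 0.439 0.178 0.05 0;-0.36 0.439 0.178 0.11 0;-0.36 0.439 0.178 0.171 0;-0.36 0.439 0.178 0.186 0")

```text
t: 2.15
tcp_pos: [0.4956, 0.1231, 0.0864]
tool_rot: [2.394, 2.032, 0.003]
wrist_force: [0.2, -0.8, 1.2]
finger_gap: 0.679
finger_force: 0.0
```

carry_out(rows="-0.36 0 0 0.0 0;-0.36 0 0 0.010 0;-0.36 0 0 0.016 0;-0.36 0 0 0.022 0;-0.36 0 0 0.026 0;-0.36 0 0 0.028 0;-0.36 0 0 0.028 0")

```text
t: 2.85
tcp_pos: [0.4935, 0.1215, 0.0595]
tool_rot: [2.395, 2.032, 0.001]
wrist_force: [-0.3, -0.5, -0.5]
finger_gap: 0.68
finger_force: 0.0
```

```bash
python3 - <<'E'
from h import *
plan((507,144,10,-9.5))
p,d=snapshot('scene');cv2.imwrite('pics/a1.png',cv2.resize(p[130:260,230:380,::-1],None,fx=4,fy=4,interpolation=cv2.INTER_CUBIC))
E
```

```text
t2.9 pos [493.5 121.5  59.5] yang -9.4 tilt -1.0000 F [-0.3 -0.5 -0.5] gap 0.680 ff 0.0
[0.0244 0.0096 0.0495] yaw 0.1
```

View pics/a1.png

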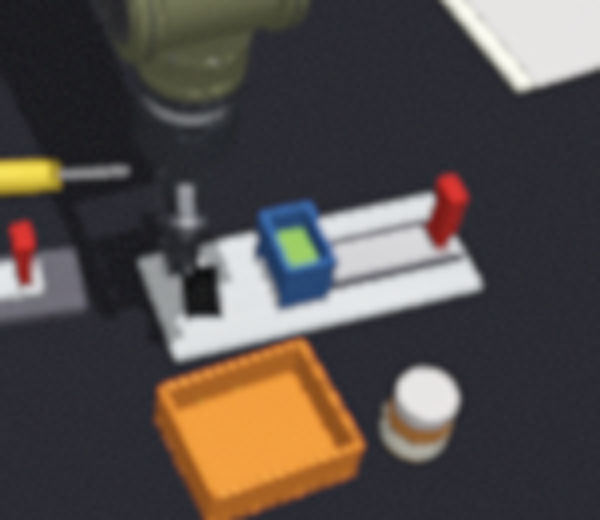

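The picture shows the gripper just short of the leftover at crop (203,290), with nothing disturbed. I'll align it and then descend.

carry_out(rows="-0.36 0.0244 0.0096 0 0;-0.36 0.0244 0.0096 0.02 0;-0.36 0.0244 0.0096 0.035 0;-0.36 0.0244 0.0096 0.041 0;-0.36 0.0244 0.0096 0.044 0;-0.36 0.0244 0.0096 0.0465 0;-0.36 0.0244 0.0096 0.0465 0")

```text
t: 3.6
tcp_pos: [0.5069, 0.1441, 0.0127]
tool_rot: [2.395, 2.033, 0.0]
wrist_force: [0.2, -0.5, -0.4]
finger_gap: 0.682
finger_force: 0.0
```

```bash
python3 - <<'E'
from h import *
plan((507,144,10,-9.5))
E
```

```text
t3.6 pos [506.9 144.1  12.7] yang -9.3 tilt -1.0000 F [ 0.2 -0.5 -0.4] gap 0.682 ff 0.0
[-0.0001  0.0002  0.0027] yaw 0.2
```

Probing down in 1 mm steps for contact.

carry_out(rows="-0.36 0 0 0.002 0;-0.36 0 0 0.003 0;-0.36 0 0 0.004 0;-0.36 0 0 0.005 0;-0.36 0 0 0.006 0;-0.36 0 0 0.006 0")

```text
t: 4.2
tcp_pos: [0.5066, 0.1442, 0.0064]
tool_rot: [-2.395, -2.033, 0.0]
wrist_force: [0.4, -0.2, 0.4]
finger_gap: 0.682
finger_force: 0.0
```

carry_out(rows="0.2 0 0 0 0;0.2 0 0 0 0;0.2 0 0 0 0;0.2 0 0 0 0;0.2 0 0 0 0;0.2 0 0 0 0", newtons=50)

```text
t: 4.8
tcp_pos: [0.5072, 0.1443, 0.007]
tool_rot: [2.394, 2.033, 0.001]
wrist_force: [0.3, -0.4, 4.5]
finger_gap: 0.563
finger_force: 51.9
```

carry_out(rows="0.2 0 0 -0.01 0;0.2 0 0 -0.03 0;0.2 0 0 -0.07 0;0.2 0 0 -0.1 0;0.2 0 0 -0.1 0")

```text
t: 5.3
tcp_pos: [0.5099, 0.1448, 0.112]
tool_rot: [2.391, 2.03, 0.012]
wrist_force: [1.1, 0.1, 0.1]
finger_gap: 0.565
finger_force: 51.7
```

```bash
python3 - <<'E'
from h import *
plan((647,152,106,-9.5),(648,152,40,-9.5))
p,d=snapshot('top')
cs,_=blobs(mask(p,'orange'),(140,120,260,205))
for c in cs: print(rect('top',c,.045))
p,d=snapshot('scene');cv2.imwrite('pics/a2.png',cv2.resize(p[130:260,230:380,::-1],None,fx=4,fy=4,interpolation=cv2.INTER_CUBIC))
E
```

```text
t5.3 pos [509.9 144.8 112. ] yang -9.3 tilt -1.0000 F [1.1 0.1 0.1] gap 0.565 ff 51.66286110877991
[0.0293 0.1341 0.0073] yaw 0.2
[0.0292 0.1345 0.0733] yaw 0.2
[647.2 151.5 108.6 124.9  10.4]
```

View pics/a2.png

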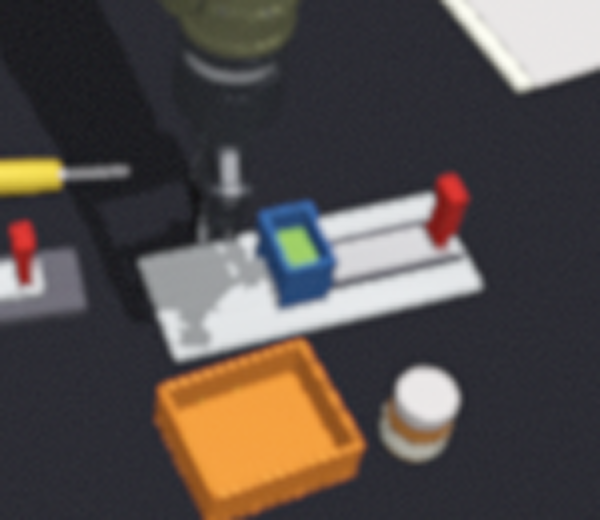

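The coupon has left the apron and is held (gap 0.565, 52 N). The bin is where it was, at crop (258,430).

carry_out(rows="0.2 0.029 0.134 0 0;0.2 0.029 0.134 0 0;0.2 0.029 0.134 0 0;0.2 0.029 0.134 0.02 0;0.2 0.029 0.134 0.05 0;0.2 0.029 0.134 0.063 0;0.2 0.029 0.134 0.063 0;-0.3 0.029 0.134 0.063 0;-0.36 0.029 0.134 0.063 0;-0.36 0.029 0.134 0.063 0")

```text
t: 6.4
tcp_pos: [0.6448, 0.1514, 0.0456]
tool_rot: [2.393, 2.032, 0.004]
wrist_force: [-0.6, 0.3, -0.5]
finger_gap: 0.68
finger_force: 0.0
```

carry_out(rows="-0.36 0 0 0 0;-0.36 0 0 -0.03 0;-0.36 0 0 -0.07 0;-0.36 -0.0293 -0.1341 -0.07 0;-0.36 -0.0293 -0.1341 -0.07 0;-0.36 -0.0293 -0.1341 -0.07 0")

```text
t: 7.0
tcp_pos: [0.5046, 0.1439, 0.1141]
tool_rot: [2.395, 2.033, 0.001]
wrist_force: [0.5, -0.6, 0.1]
finger_gap: 0.678
finger_force: 0.0
```

```bash
python3 - <<'E'
from h import *
# handle: mag angle
plan((492,351,130,4.7),(492,351,50,4.7))
p,d=snapshot('top')
cs,_=blobs(mask(p,'red'),(105,205,145,250))
for c in cs: print('handle',rect('top',c,.079))
u0,v0,u1,v1=150,120,260,260
q,d2=snapshot('scene')
a=cv2.resize(p[v0:v1,u0:u1,::-1],None,fx=3.5,fy=3.5,interpolation=cv2.INTER_CUBIC)
b=cv2.resize(q[150:290,240:350,::-1],None,fx=3.5,fy=3.5,interpolation=cv2.INTER_CUBIC)
cv2.imwrite('pics/a3.png',np.hstack([a,b]))
E
```

```text
t7.0 pos [504.6 143.9 114.1] yang -9.3 tilt -1.0000 F [ 0.5 -0.6  0.1] gap 0.678 ff 0.0
[ 0.2023 -0.046  -0.0158] yaw -14.0
[ 0.2023 -0.0461  0.0642] yaw -14.0
handle [491.9 347.4  26.3  25.4   2.9]
```

View pics/a3.png

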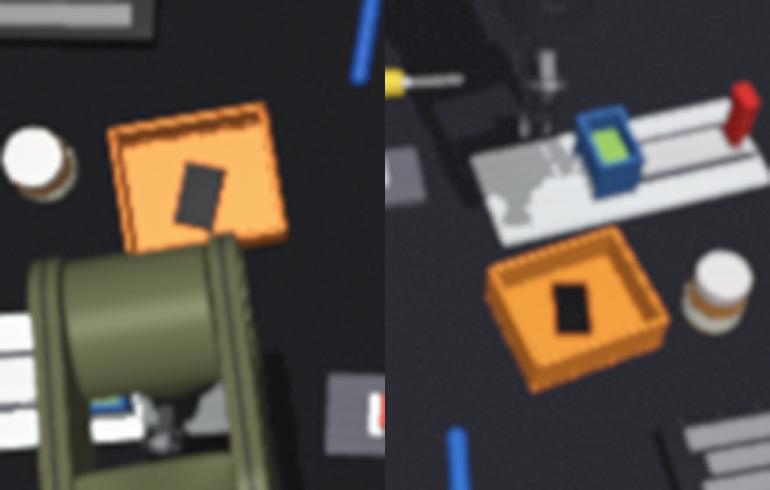

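The black coupon lies in the bin, at left crop (200,195) and right crop (572,308). Now I grip the pusher handle.

carry_out(rows="-0.36 0.202 -0.046 -0.015 -14;-0.36 0.202 -0.046 -0.015 -14;-0.36 0.202 -0.046 -0.015 -14;-0.36 0.202 -0.046 -0.015 -14;-0.36 0.202 -0.046 -0.015 -14;-0.36 0.202 -0.046 0.02 -14;-0.36 0.202 -0.046 0.05 -14;-0.36 0.202 -0.046 0.064 -14;-0.36 0.202 -0.046 0.064 -14")

```text
t: 8.0
tcp_pos: [0.4929, 0.3495, 0.047]
tool_rot: [-2.129, -2.308, 0.007]
wrist_force: [0.3, -0.4, -0.1]
finger_gap: 0.679
finger_force: 0.0
```

carry_out(rows="0.9 0 0 0 0;0.9 0 0 0 0;0.9 0 0 0 0;0.9 0 0 0 0;0.9 0 0 0 0;0.9 0 0 0 0;0.9 0 0 0 0", newtons=60)

```text
t: 8.7
tcp_pos: [0.4937, 0.3512, 0.0521]
tool_rot: [-2.129, -2.309, 0.0]
wrist_force: [-6.1, -1.6, 6.8]
finger_gap: 0.29
finger_force: 60.1
```

```bash
python3 - <<'E'
from h import *
p=r.read_state()['tcp_pos']*1000
plan((p[0]+6.0,p[1]-69.7,p[2],4.9),(p[0],p[1],p[2],4.9))
E
```

```text
t8.7 pos [493.7 351.2  52.1] yang 4.7 tilt -1.0000 F [-6.1 -1.6  6.8] gap 0.290 ff 60.1178777217865
[-0.07    0.0003 -0.0001] yaw -0.2
[0. 0. 0.] yaw -0.2
```

carry_out(rows="0.9 -0.008 0 0 0;0.9 -0.018 0 0 0;0.9 -0.028 0 0 0;0.9 -0.038 0 0 0;0.9 -0.048 0 0 0;0.9 -0.058 0 0 0;0.9 -0.066 0 0 0;0.9 -0.071 0 0 0;0.9 -0.071 0 0 0;0.9 -0.071 0 0 0")

```text
t: 9.7
tcp_pos: [0.4996, 0.2814, 0.052]
tool_rot: [-2.128, -2.308, -0.003]
wrist_force: [-6.6, 3.0, 5.1]
finger_gap: 0.295
finger_force: 60.0
```

carry_out(rows="0.9 0.01 0 0 0;0.9 0.022 0 0 0;0.9 0.034 0 0 0;0.9 0.046 0 0 0;0.9 0.056 0 0 0;0.9 0.064 0 0 0;0.9 0.070 0 0 0;0.9 0.073 0 0 0;0.9 0.073 0 0 0;0.9 0.073 0 0 0")

```text
t: 10.7
tcp_pos: [0.4937, 0.3511, 0.052]
tool_rot: [2.128, 2.309, -0.006]
wrist_force: [-6.8, -10.2, 9.2]
finger_gap: 0.288
finger_force: 60.5
```

carry_out(rows="-0.36 0 0 0 0;-0.36 0 0 0 0;-0.36 0 0 0 0;-0.36 0 0 -0.03 0;-0.36 0 0 -0.065 0;-0.36 0 0 -0.065 0")

```text
t: 11.3
tcp_pos: [0.4973, 0.355, 0.1211]
tool_rot: [2.127, 2.308, 0.017]
wrist_force: [1.1, 1.4, 2.0]
finger_gap: 0.68
finger_force: 0.0
```

```bash
cat >> h.py <<'E'
def greens(n,box,z):
    p,d=snapshot(n);C=cloud(n,d)
    for c in blobs(mask(p,'green'),box)[0]:
        m=np.zeros(d.shape,np.uint8);cv2.drawContours(m,[c],-1,1,-1);q=C[(m>0)&(d>0)]
        print(n,'green px',c.reshape(-1,2).mean(0).round(1),rect(n,c,z),'z',np.round(np.median(q[:,2])*1000,1) if len(q) else '')
    return p
E
python3 - <<'E'
from h import *
p=greens('top',(100,190,360,270),.015)
q=greens('scene',(150,160,360,240),.015)
for c in blobs(mask(p,'red'),(105,205,145,250))[0]: print('handle',rect('top',c,.079))
plan((509.6,156.8,110,4.9),(509.6,156.8,40,4.9),(509.6,156.8,12,4.9))
cv2.imwrite('pics/a4.png',np.hstack([cv2.resize(im[v:v+140,u:u+110,::-1],None,fx=3.5,fy=3.5,interpolation=cv2.INTER_CUBIC) for im,u,v in((p,150,150),(q,240,130))]))
E
```

```text
top green px [177.  225.4] [504.9 227.4  45.8  26.8   2.1] z 24.9
top green px [203.9 224.5] [508.3 155.8  43.8  25.7   5.5] z 14.2
scene green px [283.2 202.3] [513.6 156.2  45.2  27.2   4.4] z 15.3
scene green px [303.9 191.6] [484.2 234.8  22.4  16.1   5.7] z 25.4
handle [489.6 344.5  28.6  12.7  34.2]
t11.4 pos [494.7 353.4 116.2] yang 4.7 tilt -1.0000 F [-1.4  0.3 -0.5] gap 0.683 ff 0.0
[-0.1972 -0.0012  0.0059] yaw -0.2
[-0.1973 -0.0014  0.0759] yaw -0.2
[-0.1973 -0.0015  0.1039] yaw -0.2
```

View pics/a4.png

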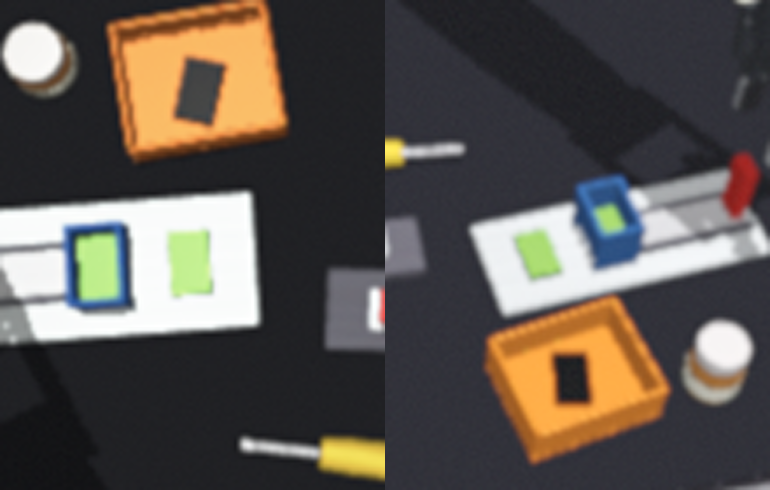

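Coupon 1 is on the apron at left crop (190,263), the stack top has dropped to 25 mm, and the pusher is back. Now I grasp it.

carry_out(rows="-0.36 -0.197 -0.001 0 0;-0.36 -0.197 -0.001 0 0;-0.36 -0.197 -0.001 0 0;-0.36 -0.197 -0.001 0 0;-0.36 -0.197 -0.001 0.02 0;-0.36 -0.197 -0.001 0.06 0;-0.36 -0.197 -0.001 0.09 0;-0.36 -0.197 -0.001 0.104 0;-0.36 -0.197 -0.001 0.104 0;-0.36 -0.197 -0.001 0.104 0")

```text
t: 12.4
tcp_pos: [0.5083, 0.1563, 0.0098]
tool_rot: [-2.128, -2.309, 0.002]
wrist_force: [-0.2, 0.0, 0.6]
finger_gap: 0.682
finger_force: 0.0
```

```bash
python3 - <<'E'
from h import *
plan((509.2,156.5,11,4.9))
E
```

```text
t12.4 pos [508.3 156.3   9.8] yang 4.7 tilt -1.0000 F [-0.2  0.   0.6] gap 0.682 ff 0.0
[ 0.0001  0.001  -0.0012] yaw -0.2
```

carry_out(rows="-0.36 0 0.001 -0.001 0;0.3 0 0.001 -0.001 0;0.3 0 0.001 -0.001 0;0.3 0 0.001 -0.001 0;0.3 0 0.001 -0.001 0;0.3 0 0.001 -0.001 0;0.3 0 0.001 -0.011 0;0.3 0 0.001 -0.031 0;0.3 0 0.001 -0.061 0;0.3 0 0.001 -0.061 0")

```text
t: 13.4
tcp_pos: [0.5131, 0.1572, 0.0765]
tool_rot: [2.125, 2.306, 0.011]
wrist_force: [0.3, 0.2, 0.8]
finger_gap: 0.348
finger_force: 0.0
```

```bash
python3 - <<'E'
from h import *
plan((470.8,-142.5,70,-1),(470.8,-142.5,40,-1))
p,d=snapshot('scene');cv2.imwrite('pics/a5.png',cv2.resize(p[130:260,220:350,::-1],None,fx=4,fy=4,interpolation=cv2.INTER_CUBIC))
E
```

```text
t13.4 pos [513.1 157.2  76.5] yang 4.7 tilt -1.0000 F [0.3 0.2 0.8] gap 0.348 ff 0.0
[-0.2952 -0.0667  0.0056] yaw 5.7
[-0.2953 -0.067   0.0356] yaw 5.7
```

View pics/a5.png

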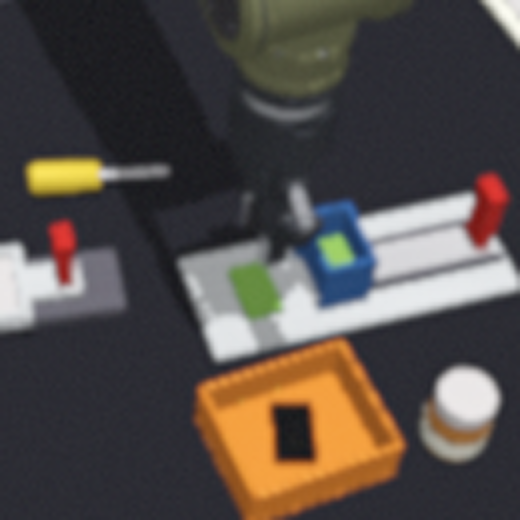

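The grasp missed: the fingers passed above the coupon, which still lies on the apron at crop (255,290). I'll open, re-measure and go 4 mm lower.

carry_out(rows="-0.36 0 0 0 0;-0.36 0 0 0 0;-0.36 0 0 0 0;-0.36 0 0 0 0")

```text
t: 13.85
tcp_pos: [0.5092, 0.1563, 0.0706]
tool_rot: [-2.128, -2.309, 0.002]
wrist_force: [0.7, -0.7, 0.6]
finger_gap: 0.684
finger_force: 0.0
```

```bash
python3 - <<'E'
from h import *
p,_=snapshot('scene');h=cv2.inRange(hsv(p),np.array((38,80,50)),np.array((80,255,255)))
for c in blobs(h,(270,190,296,215))[0]: print(c.reshape(-1,2).mean(0),rect('scene',c,.015))
plan((509.5,156.8,20,4.9),(509.5,156.8,7,4.9))
E
```

```text
[283.14285714 202.        ] [513.4 156.7  48.9  29.5   6.5]
t13.9 pos [509.4 156.3  70.8] yang 4.7 tilt -1.0000 F [ 0.   0.3 -0.5] gap 0.676 ff 0.0
[0.0005 0.0002 0.0508] yaw -0.2
[0.0005 0.0002 0.0638] yaw -0.2
```

carry_out(rows="-0.36 0 0 0.03 0;-0.36 0 0 0.05 0;-0.36 0 0 0.06 0;-0.36 0 0 0.064 0;-0.36 0 0 0.064 0;0.15 0 0 0.064 0;0.15 0 0 0.064 0;0.15 0 0 0.064 0;0.15 0 0 0.064 0;0.15 0 0 0.064 0")

```text
t: 14.9
tcp_pos: [0.5111, 0.1567, 0.0089]
tool_rot: [2.128, 2.309, 0.003]
wrist_force: [0.0, 1.2, 5.5]
finger_gap: 0.56
finger_force: 62.3
```

carry_out(rows="0.15 0 0 0 0;0.15 0 0 -0.01 0;0.15 0 0 -0.03 0;0.15 0 0 -0.06 0;0.15 0 0 -0.063 0;0.15 0 0 -0.063 0")

```text
t: 15.5
tcp_pos: [0.5104, 0.1565, 0.0715]
tool_rot: [2.128, 2.309, 0.003]
wrist_force: [0.4, -0.0, -0.4]
finger_gap: 0.551
finger_force: 61.6
```

```bash
python3 - <<'E'
from h import *
plan((470.8,-142.5,70,-1),(470.8,-142.5,40,-1))
E
```

```text
t15.5 pos [510.4 156.5  71.5] yang 4.7 tilt -1.0000 F [ 0.4 -0.  -0.4] gap 0.551 ff 61.628079414367676
[-0.2948 -0.0638  0.0013] yaw 5.7
[-0.2948 -0.0638  0.0313] yaw 5.7
```

carry_out(rows="0.15 0 0 -0.045 0;0.15 -0.295 -0.064 -0.05 5.7;0.15 -0.295 -0.064 -0.05 5.7;0.15 -0.295 -0.064 -0.05 5.7;0.15 -0.295 -0.064 -0.05 5.7;0.15 -0.295 -0.064 -0.05 5.7;0.15 -0.295 -0.064 -0.05 5.7;0.15 -0.295 -0.064 -0.05 5.7;0.15 -0.295 -0.064 -0.05 5.7;0.15 -0.295 -0.064 -0.05 5.7")

```text
t: 16.5
tcp_pos: [0.4693, -0.1419, 0.1192]
tool_rot: [-2.239, -2.2, 0.001]
wrist_force: [-0.2, -0.5, 0.6]
finger_gap: 0.557
finger_force: 61.9
```

carry_out(rows="0.15 0 0 0.02 0;0.15 0 0 0.05 0;0.15 0 0 0.075 0;0.15 0 0 0.08 0;0.15 0 0 0.08 0")

```text
t: 17.0
tcp_pos: [0.4693, -0.1412, 0.0394]
tool_rot: [-2.237, -2.202, 0.002]
wrist_force: [0.4, 0.5, -0.4]
finger_gap: 0.558
finger_force: 61.9
```

```bash
python3 - <<'E'
from h import *
plan((470.8,-142.5,24,-1))
p,_=snapshot('scene')
h=cv2.inRange(hsv(p),np.array((38,80,50)),np.array((80,255,255)))
for c in blobs(h,(150,170,260,230),8)[0]: print(c.reshape(-1,2).mean(0),rect('scene',c,.05))
cv2.imwrite('pics/a6.png',cv2.resize(p[150:250,140:270,::-1],None,fx=5,fy=5,interpolation=cv2.INTER_CUBIC))
E
```

```text
t17.0 pos [ 469.3 -141.2   39.4] yang -0.9 tilt -1.0000 F [ 0.4  0.5 -0.4] gap 0.558 ff 61.91553711891174
[-0.0013  0.0015  0.0154] yaw 0.1
[193.04 198.76] [ 473.9 -128.7    6.3   47.1   84.4]
```

View pics/a6.png

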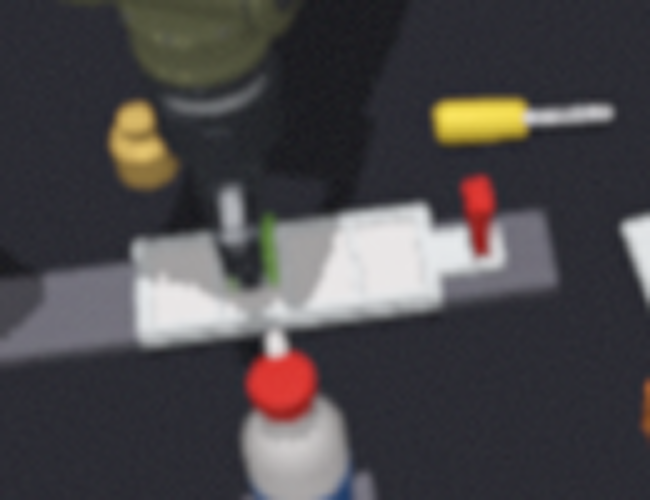

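The coupon is held over pocket 2, with its green edge visible at crop (268,250). Lowering gently.

carry_out(rows="0.15 -0.0013 0.0015 0 0;0.15 -0.0013 0.0015 0.008 0;0.15 -0.0013 0.0015 0.012 0;0.15 -0.0013 0.0015 0.014 0;0.15 -0.0013 0.0015 0.015 0;0.15 -0.0013 0.0015 0.016 0;0.15 -0.0013 0.0015 0.016 0")

```text
t: 17.75
tcp_pos: [0.4715, -0.1442, 0.0245]
tool_rot: [-2.241, -2.201, 0.0]
wrist_force: [0.8, -0.2, -0.7]
finger_gap: 0.553
finger_force: 61.9
```

carry_out(rows="0.15 0 0 0.001 0;0.15 0 0 0.002 0;0.15 0 0 0.002 0;0.15 0 0 0.002 0")

```text
t: 18.15
tcp_pos: [0.4718, -0.1443, 0.0238]
tool_rot: [-2.241, -2.201, 0.0]
wrist_force: [-3.9, 1.7, 7.9]
finger_gap: 0.551
finger_force: 63.1
```

carry_out(rows="-0.2 0 0 -0.0005 0;-0.36 0 0 -0.0005 0;-0.36 0 0 -0.0005 0;-0.36 0 0 -0.0005 0;-0.36 0 0 -0.03 0;-0.36 0 0 -0.07 0;-0.36 0 0 -0.1 0;-0.36 0.1 0 -0.1 0;-0.36 0.2 0 -0.1 0;-0.36 0.2 0 -0.1 0")

```text
t: 19.15
tcp_pos: [0.4743, 0.007, 0.123]
tool_rot: [2.243, 2.199, 0.001]
wrist_force: [0.3, -0.1, -0.4]
finger_gap: 0.68
finger_force: 0.0
```

```bash
python3 - <<'E'
from h import *
p=greens('top',(235,190,360,270),.030);q=greens('scene',(150,160,250,240),.030)
for c in blobs(mask(p,'red'),(245,205,285,260),10)[0]: print('car handle',rect('top',c,.075))
plan((493,352,130,4.7),(493,352,50,4.7))
cv2.imwrite('pics/a7.png',np.hstack([cv2.resize(im[v:v+90,u:u+125,::-1],None,fx=3.2,fy=3.2,interpolation=cv2.INTER_CUBIC) for im,u,v in((p,235,195),(q,140,155))]))
E
```

```text
top green px [316.7 240.4] [ 469.3 -143.4   28.9   44.8   89.6] z 30.2
scene green px [189.4 203.8] [ 4.754e+02 -1.424e+02  4.670e+01  2.650e+01  1.000e-01] z 30.4
t19.2 pos [473.7  10.5 122.4] yang -0.6 tilt -1.0000 F [-0.5 -0.2 -0.6] gap 0.681 ff 0.0
[ 0.3417  0.0154 -0.007 ] yaw -5.3
[0.3416 0.0154 0.073 ] yaw -5.3
```

View pics/a7.png

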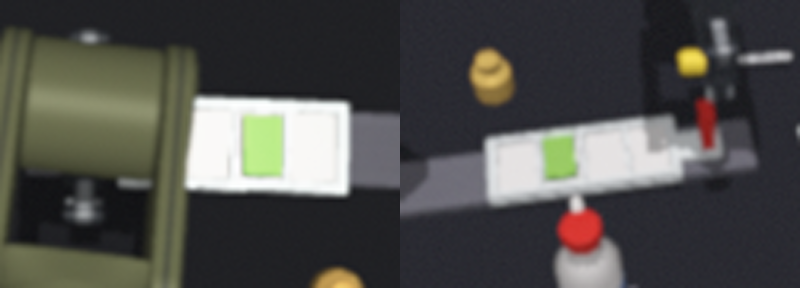

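Coupon 1 is seated flat in pocket 2 (left crop (263,145), top at 30 mm). On to the next cycle.

carry_out(rows="-0.36 0.342 0.0154 -0.007 -5.3;-0.36 0.342 0.0154 -0.007 -5.3;-0.36 0.342 0.0154 -0.007 -5.3;-0.36 0.342 0.0154 -0.007 -5.3;-0.36 0.342 0.0154 -0.007 -5.3;-0.36 0.342 0.0154 -0.007 -5.3;-0.36 0.342 0.0154 -0.007 -5.3;-0.36 0.342 0.0154 -0.007 -5.3;-0.36 0.342 0.0154 -0.007 -5.3;-0.36 0.342 0.0154 -0.007 -5.3")

```text
t: 20.25
tcp_pos: [0.4958, 0.3462, 0.129]
tool_rot: [2.138, 2.302, -0.002]
wrist_force: [-0.0, 0.4, 0.3]
finger_gap: 0.677
finger_force: 0.0
```

carry_out(rows="-0.36 0 0 0.04 0;-0.36 0 0 0.07 0;-0.36 0 0 0.08 0;-0.36 0 0 0.08 0;0.9 0 0 0.08 0;0.9 0 0 0.08 0;0.9 0 0 0.08 0;0.9 0 0 0.08 0;0.9 0 0 0.08 0;0.9 0 0 0.08 0")

```text
t: 21.25
tcp_pos: [0.494, 0.3476, 0.0521]
tool_rot: [-2.135, -2.301, 0.006]
wrist_force: [-12.0, -3.3, 11.5]
finger_gap: 0.292
finger_force: 59.5
```

carry_out(rows="0.9 -0.008 0 0 0;0.9 -0.018 0 0 0;0.9 -0.028 0 0 0;0.9 -0.038 0 0 0;0.9 -0.048 0 0 0;0.9 -0.058 0 0 0;0.9 -0.066 0 0 0;0.9 -0.071 0 0 0;0.9 -0.073 0 0 0;0.9 -0.073 0 0 0")

```text
t: 22.25
tcp_pos: [0.4999, 0.2778, 0.0521]
tool_rot: [-2.134, -2.297, -0.005]
wrist_force: [-9.0, 10.1, 6.1]
finger_gap: 0.296
finger_force: 59.1
```

carry_out(rows="0.9 0.01 0 0 0;0.9 0.022 0 0 0;0.9 0.034 0 0 0;0.9 0.046 0 0 0;0.9 0.056 0 0 0;0.9 0.064 0 0 0;0.9 0.070 0 0 0;0.9 0.074 0 0 0;0.9 0.074 0 0 0;0.9 0.074 0 0 0")

```text
t: 23.25
tcp_pos: [0.4939, 0.3476, 0.052]
tool_rot: [-2.135, -2.302, 0.009]
wrist_force: [-10.7, -7.6, 12.0]
finger_gap: 0.29
finger_force: 60.0
```

carry_out(rows="-0.36 0 0 0 0;-0.36 0 0 0 0;-0.36 0 0 0 0;-0.36 0 0 -0.03 0;-0.36 0 0 -0.068 0;-0.36 0 0 -0.068 0;-0.36 0 0 -0.068 0")

```text
t: 23.95
tcp_pos: [0.4969, 0.3491, 0.1195]
tool_rot: [2.137, 2.302, 0.006]
wrist_force: [0.2, 0.3, -1.1]
finger_gap: 0.679
finger_force: 0.0
```

```bash
python3 - <<'E'
from h import *
p=greens('top',(100,190,360,270),.015)
q=greens('scene',(150,160,360,240),.015)
plan((509.6,156.8,110,4.9),(509.6,156.8,40,4.9),(509.6,156.8,7,4.9))
E
```

```text
top green px [316.7 240.4] [ 470.  -145.3   29.2   45.3   89.6] z 30.3
top green px [203.8 224.7] [508.  155.8  43.2  25.6   5.9] z 14.8
top green px [177.4 225.5] [504.8 227.4  45.6  26.8   2.1] z 14.7
scene green px [189.4 203.8] [ 464.6 -143.1   46.8   26.3    0.9] z 30.5
scene green px [283.2 202.3] [513.6 156.   45.2  26.8   4.9] z 15.3
t24.1 pos [495.3 348.2 116.6] yang 4.3 tilt -1.0000 F [-0.5 -0.2 -1. ] gap 0.680 ff 0.0
[-1.919e-01  1.000e-04  6.700e-03] yaw -0.6
[-1.919e-01  1.000e-04  7.670e-02] yaw -0.6
[-0.1919  0.0002  0.1097] yaw -0.6
```

carry_out(rows="-0.36 -0.192 0 0 -0.5;-0.36 -0.192 0 0 -0.5;-0.36 -0.192 0 0 -0.5;-0.36 -0.192 0 0 -0.5;-0.36 -0.192 0 0.02 -0.5;-0.36 -0.192 0 0.06 -0.5;-0.36 -0.192 0 0.09 -0.5;-0.36 -0.192 0 0.106 -0.5;-0.36 -0.192 0 0.109 -0.5;-0.36 -0.192 0 0.109 -0.5")

```text
t: 25.05
tcp_pos: [0.509, 0.1568, 0.0072]
tool_rot: [-2.126, -2.311, 0.004]
wrist_force: [-0.3, -0.1, -0.1]
finger_gap: 0.677
finger_force: 0.0
```

```bash
python3 - <<'E'
from h import *
plan((509,156.5,7.5,4.9))
E
```

```text
t25.1 pos [509.  156.8   7.2] yang 4.8 tilt -1.0000 F [-0.3 -0.1 -0.1] gap 0.677 ff 0.0
[-0.0003  0.     -0.0003] yaw -0.1
```

carry_out(rows="0.15 0 0 0 0;0.15 0 0 0 0;0.15 0 0 0 0;0.15 0 0 0 0;0.15 0 0 0 0;0.15 0 0 -0.01 0;0.15 0 0 -0.03 0;0.15 0 0 -0.07 0;0.15 0 0 -0.11 0;0.15 0 0 -0.11 0")

```text
t: 26.05
tcp_pos: [0.5143, 0.1579, 0.126]
tool_rot: [2.122, 2.306, 0.016]
wrist_force: [1.4, 0.4, -0.3]
finger_gap: 0.553
finger_force: 61.7
```

```bash
python3 - <<'E'
from h import *
plan((471.3,-98.5,120,-1))
E
```

```text
t26.1 pos [514.3 157.9 126. ] yang 4.8 tilt -0.9999 F [ 1.4  0.4 -0.3] gap 0.553 ff 61.68489217758179
[-0.2519 -0.0643  0.0049] yaw 5.8
```

carry_out(rows="0.15 -0.251 -0.059 0 5.8;0.15 -0.251 -0.059 0 5.8;0.15 -0.251 -0.059 0 5.8;0.15 -0.251 -0.059 0 5.8;0.15 -0.251 -0.059 0 5.8;0.15 -0.251 -0.059 0 5.8;0.15 -0.251 -0.059 0 5.8;0.15 -0.251 -0.059 0.03 5.8;0.15 -0.251 -0.059 0.06 5.8;0.15 -0.251 -0.059 0.06 5.8")

```text
t: 27.05
tcp_pos: [0.4686, -0.0953, 0.0541]
tool_rot: [-2.233, -2.197, 0.006]
wrist_force: [-0.3, 0.1, -1.5]
finger_gap: 0.549
finger_force: 61.8
```

carry_out(rows="0.15 0 0 0 0;0.15 0 0 0.015 0;0.15 0 0 0.02 0;0.15 0 0 0.02 0;0.15 0 0 0.02 0")

```text
t: 27.55
tcp_pos: [0.4729, -0.098, 0.0397]
tool_rot: [2.24, 2.201, 0.001]
wrist_force: [-0.6, -0.0, -0.5]
finger_gap: 0.55
finger_force: 61.8
```

```bash
python3 - <<'E'
from h import *
plan((471.3,-98.5,24,-1))
p,_=snapshot('scene')
h=cv2.inRange(hsv(p),np.array((38,80,50)),np.array((80,255,255)))
for c in blobs(h,(150,170,260,230),8)[0]: print(c.reshape(-1,2).mean(0),rect('scene',c,.05))
E
```

```text
t27.6 pos [472.9 -98.   39.7] yang -1.0 tilt -1.0000 F [-0.6 -0.  -0.5] gap 0.550 ff 61.803799867630005
[-0.0005 -0.0016  0.0157] yaw -0.0
[189.32432432 203.75675676] [ 489.8 -141.6   47.5   27.2    0.9]
```

carry_out(rows="0.15 -0.0005 -0.0015 0.006 0;0.15 -0.0005 -0.0015 0.011 0;0.15 -0.0005 -0.0015 0.014 0;0.15 -0.0005 -0.0015 0.016 0;0.15 -0.0005 -0.0015 0.017 0;0.15 -0.0005 -0.0015 0.0175 0;0.15 -0.0005 -0.0015 0.0175 0")

```text
t: 28.3
tcp_pos: [0.4703, -0.0989, 0.0242]
tool_rot: [-2.239, -2.2, 0.004]
wrist_force: [-15.2, 1.7, 27.3]
finger_gap: 0.55
finger_force: 65.7
```

carry_out(rows="0.15 0 0 -0.001 0;0.15 0 0 -0.0015 0;-0.2 0 0 -0.0015 0;-0.36 0 0 -0.0015 0;-0.36 0 0 -0.0015 0;-0.36 0 0 -0.03 0;-0.36 0 0 -0.07 0;-0.36 0 0 -0.1 0;-0.36 0.1 0 -0.1 0;-0.36 0.2 0 -0.1 0")

```text
t: 29.3
tcp_pos: [0.4735, 0.0015, 0.1226]
tool_rot: [2.244, 2.195, 0.004]
wrist_force: [0.0, -0.9, -1.2]
finger_gap: 0.682
finger_force: 0.0
```

carry_out(rows="-0.36 0.05 0 0 0;-0.36 0.1 0 0 0;-0.36 0.1 0 0 0")

```text
t: 29.6
tcp_pos: [0.4735, 0.1063, 0.1208]
tool_rot: [-2.233, -2.208, -0.001]
wrist_force: [-0.4, -1.1, -0.4]
finger_gap: 0.681
finger_force: 0.0
```

```bash
python3 - <<'E'
from h import *
p=greens('top',(235,190,360,270),.030);q=greens('scene',(150,160,250,240),.030)
for c in blobs(mask(p,'red'),(245,205,285,260),10)[0]: print('car handle',rect('top',c,.075))
plan((493,350,122,4.7))
cv2.imwrite('pics/a8.png',np.hstack([cv2.resize(im[v:v+90,u:u+125,::-1],None,fx=3.2,fy=3.2,interpolation=cv2.INTER_CUBIC) for im,u,v in((p,235,195),(q,140,155))]))
E
```

```text
top green px [317.  240.1] [ 469.3 -144.7   26.3   44.8   89.7] z 29.9
top green px [299.7 240.4] [469.4 -98.7  26.5  44.7  86.3] z 29.8
scene green px [189.1 203.9] [ 475.7 -143.7   25.4   46.9   85.3] z 30.3
scene green px [203.3 201.7] [474.4 -99.3  25.6  44.8  83.1] z 30.3
car handle [473.9   3.5  20.3   5.1   0.6]
t29.7 pos [473.8 102.5 120.5] yang -0.9 tilt -1.0000 F [-0.3  0.1 -0.6] gap 0.684 ff 0.0
[ 0.2477  0.0155 -0.0016] yaw -5.6
```

View pics/a8.png

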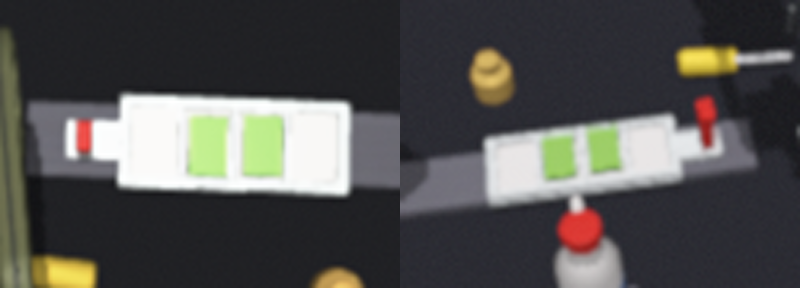

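Both coupons are flat in pockets 2 and 3 (left crop (263,145) and (209,145), tops at 30 mm). Third cycle.

carry_out(rows="-0.36 0.2477 0.0155 0 -5.6;-0.36 0.2477 0.0155 0 -5.6;-0.36 0.2477 0.0155 0 -5.6;-0.36 0.2477 0.0155 0 -5.6;-0.36 0.2477 0.0155 0 -5.6;-0.36 0.2477 0.0155 0 -5.6;-0.36 0.2477 0.0155 0 -5.6;-0.36 0.2477 0.0155 0.03 -5.6;-0.36 0.2477 0.0155 0.07 -5.6;-0.36 0.2477 0.0155 0.07 -5.6")

```text
t: 30.7
tcp_pos: [0.4904, 0.344, 0.0448]
tool_rot: [-2.132, -2.302, 0.019]
wrist_force: [-1.2, -1.3, -0.4]
finger_gap: 0.684
finger_force: 0.0
```

carry_out(rows="-0.36 0 0 0 0;0.9 0 0 0 0;0.9 0 0 0 0;0.9 0 0 0 0;0.9 0 0 0 0;0.9 0 0 0 0;0.9 0 0 0 0")

```text
t: 31.4
tcp_pos: [0.4939, 0.3491, 0.0539]
tool_rot: [-2.13, -2.308, 0.001]
wrist_force: [-6.4, -3.5, 9.6]
finger_gap: 0.29
finger_force: 60.0
```

carry_out(rows="0.9 -0.008 0 0 0;0.9 -0.018 0 0 0;0.9 -0.028 0 0 0;0.9 -0.038 0 0 0;0.9 -0.048 0 0 0;0.9 -0.058 0 0 0;0.9 -0.066 0 0 0;0.9 -0.071 0 0 0;0.9 -0.073 0 0 0;0.9 -0.073 0 0 0")

```text
t: 32.4
tcp_pos: [0.4998, 0.2793, 0.054]
tool_rot: [-2.129, -2.304, -0.008]
wrist_force: [-5.8, 9.6, 5.6]
finger_gap: 0.292
finger_force: 59.5
```

carry_out(rows="0.9 0.01 0 0 0;0.9 0.022 0 0 0;0.9 0.034 0 0 0;0.9 0.046 0 0 0;0.9 0.056 0 0 0;0.9 0.064 0 0 0;0.9 0.070 0 0 0;0.9 0.074 0 0 0;0.9 0.075 0 0 0;0.9 0.075 0 0 0")

```text
t: 33.4
tcp_pos: [0.4939, 0.3491, 0.0539]
tool_rot: [2.129, 2.308, -0.007]
wrist_force: [-7.2, -11.8, 11.5]
finger_gap: 0.294
finger_force: 60.4
```

carry_out(rows="-0.36 0 0 0 0;-0.36 0 0 0 0;-0.36 0 0 0 0;-0.36 0 0 -0.03 0;-0.36 0 0 -0.068 0;-0.36 0 0 -0.068 0;-0.36 0 0 -0.068 0")

```text
t: 34.1
tcp_pos: [0.4949, 0.3516, 0.1208]
tool_rot: [2.13, 2.308, 0.005]
wrist_force: [-0.2, 0.4, -0.8]
finger_gap: 0.68
finger_force: 0.0
```

```bash
python3 - <<'E'
from h import *
p=greens('top',(100,190,235,270),.015)
q=greens('scene',(150,160,360,240),.015)
plan((509.6,156.8,110,4.9),(509.6,156.8,7.5,4.9))
E
```

```text
top green px [203.9 224.5] [508.3 155.8  43.8  25.7   5.5] z 14.5
scene green px [189.2 203.8] [ 464.6 -144.    46.5   25.6    2.8] z 30.4
scene green px [283.2 202.3] [513.6 156.   45.2  26.8   4.9] z 15.7
scene green px [203.3 201.7] [463.4 -99.5  26.1  45.5  83.1] z 30.3
t34.2 pos [493.4 350.6 118. ] yang 4.6 tilt -1.0000 F [-0.9  0.7  0. ] gap 0.680 ff 0.0
[-0.1945  0.0007  0.0081] yaw -0.3
[-0.1944  0.0009  0.1106] yaw -0.3
```

Magazine is empty, with the last coupon on the apron.

carry_out(rows="-0.36 -0.1945 0.0005 0 -0.3;-0.36 -0.1945 0.0005 0 -0.3;-0.36 -0.1945 0.0005 0 -0.3;-0.36 -0.1945 0.0005 0 -0.3;-0.36 -0.1945 0.0005 0.02 -0.3;-0.36 -0.1945 0.0005 0.06 -0.3;-0.36 -0.1945 0.0005 0.09 -0.3;-0.36 -0.1945 0.0005 0.106 -0.3;-0.36 -0.1945 0.0005 0.110 -0.3;-0.36 -0.1945 0.0005 0.110 -0.3")

```text
t: 35.2
tcp_pos: [0.5087, 0.1568, 0.0075]
tool_rot: [-2.124, -2.312, 0.004]
wrist_force: [0.8, -0.0, 0.6]
finger_gap: 0.682
finger_force: 0.0
```

```bash
python3 - <<'E'
from h import *
plan((509,156.5,7.5,4.9))
E
```

```text
t35.2 pos [508.7 156.8   7.5] yang 4.9 tilt -1.0000 F [ 0.8 -0.   0.6] gap 0.682 ff 0.0
[-0.0003  0.0003  0.    ] yaw -0.0
```

carry_out(rows="0.15 0 0 0 0;0.15 0 0 0 0;0.15 0 0 0 0;0.15 0 0 0 0;0.15 0 0 0 0;0.15 0 0 -0.01 0;0.15 0 0 -0.03 0;0.15 0 0 -0.07 0;0.15 0 0 -0.11 0;0.15 0 0 -0.11 0")

```text
t: 36.2
tcp_pos: [0.5143, 0.1579, 0.1267]
tool_rot: [2.12, 2.308, 0.016]
wrist_force: [0.6, 0.8, 0.4]
finger_gap: 0.547
finger_force: 61.6
```

carry_out(rows="0.15 -0.208 -0.055 0 5.9;0.15 -0.208 -0.055 0 5.9;0.15 -0.208 -0.055 0 5.9;0.15 -0.208 -0.055 0 5.9;0.15 -0.208 -0.055 0 5.9;0.15 -0.208 -0.055 0 5.9;0.15 -0.208 -0.055 0.03 5.9;0.15 -0.208 -0.055 0.06 5.9;0.15 -0.208 -0.055 0.08 5.9;0.15 -0.208 -0.055 0.08 5.9")

```text
t: 37.2
tcp_pos: [0.4699, -0.0532, 0.0356]
tool_rot: [-2.235, -2.198, 0.006]
wrist_force: [-0.4, 1.0, 0.0]
finger_gap: 0.548
finger_force: 61.7
```

```bash
python3 - <<'E'
from h import *
import time
snapshot('scene');snapshot('scene')
plan((471.8,-55,24,-1))
p,_=snapshot('scene')
h=cv2.inRange(hsv(p),np.array((38,80,50)),np.array((80,255,255)))
for c in blobs(h,(150,170,300,230),6)[0]: print(c.reshape(-1,2).mean(0),rect('scene',c,.05))
E
```

```text
t37.3 pos [472.9 -54.1  39.1] yang -1.0 tilt -1.0000 F [ 0.9  0.5 -0.4] gap 0.547 ff 61.668680906295776
[-0.001  -0.001   0.0151] yaw 0.0
[189.16216216 203.75675676] [ 490.3 -141.2   27.4   46.8   85.3]
[203.27027027 201.2972973 ] [487.9 -98.3  27.9  49.9  89.6]
```

carry_out(rows="0.15 -0.001 -0.001 0.006 0;0.15 -0.001 -0.001 0.010 0;0.15 -0.001 -0.001 0.0125 0;0.15 -0.001 -0.001 0.014 0;0.15 -0.001 -0.001 0.0145 0;0.15 -0.001 -0.001 0.0145 0")

```text
t: 37.95
tcp_pos: [0.4719, -0.0559, 0.0249]
tool_rot: [-2.241, -2.201, 0.0]
wrist_force: [-1.9, 1.0, 2.6]
finger_gap: 0.547
finger_force: 62.2
```

Light contact with the floor; releasing.

carry_out(rows="0.15 0 0 0.0005 0;-0.2 0 0 0.0005 0;-0.36 0 0 0 0;-0.36 0 0 0 0;-0.36 0 0 -0.03 0;-0.36 0 0 -0.07 0;-0.36 0 0 -0.1 0;-0.36 0.1 0 -0.1 0;-0.36 0.2 0 -0.1 0;-0.36 0.2 0 -0.1 0")

```text
t: 38.95
tcp_pos: [0.4747, 0.0954, 0.1251]
tool_rot: [2.243, 2.199, 0.002]
wrist_force: [1.1, 0.5, -0.3]
finger_gap: 0.673
finger_force: 0.0
```

```bash
python3 - <<'E'
from h import *
p=greens('top',(100,190,360,270),.030);q=greens('scene',(150,160,350,240),.030)
for c in blobs(mask(p,'red'),(245,205,285,260),10)[0]: print('car handle',rect('top',c,.075))
for n,im,b in(('top',p,(290,140,335,190)),('scene',q,(180,205,220,245))):
    c=max(blobs(mask(im,'red'),b)[0],key=cv2.contourArea);print('cap',n,rect(n,c,.19),ray(n,[c.reshape(-1,2).mean(0)],.19)*1000)
plan((660,-123,260,-1),(660,-123,205,-1))
cv2.imwrite('pics/a9.png',np.hstack([cv2.resize(im[v:v+90,u:u+125,::-1],None,fx=3.2,fy=3.2,interpolation=cv2.INTER_CUBIC) for im,u,v in((p,235,195),(q,140,155))]))
E
```

```text
top green px [317.  240.1] [ 469.3 -144.7   26.3   44.8   89.7] z 30.2
top green px [299.7 240.4] [469.4 -98.7  26.5  44.7  86.3] z 30.1
top green px [283.5 239.5] [ 4.706e+02 -5.660e+01  3.950e+01  2.370e+01  3.000e-01] z 29.8
scene green px [189.2 203.8] [ 475.7 -143.7   25.4   46.9   85.3] z 30.2
scene green px [203.4 201.5] [473.2 -99.   25.6  47.7  83.9] z 30.5
scene green px [216.5 199.7] [474.9 -55.5  25.9  47.3  89.1] z 30.3
car handle [473.9   3.5  20.3   5.1   0.6]
cap top [ 660.6 -124.4   28.5   33.6   63.9] [[ 661.01286978 -123.62285186  190.        ]]
cap scene [ 666.  -123.2   34.7   38.1   84.9] [[ 665.79401693 -123.09636524  190.        ]]
t39.0 pos [474.1  98.7 124.7] yang -0.6 tilt -1.0000 F [0.  0.1 0.3] gap 0.682 ff 0.0
[-0.2194  0.1884 -0.1355] yaw 0.4
[-0.2195  0.1884 -0.0805] yaw 0.4
```

View pics/a9.png

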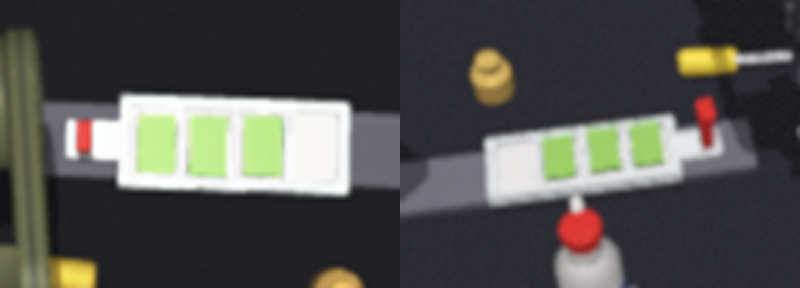

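All three coupons are flat in pockets 4, 3 and 2 (left crop (157,143), (209,145) and (263,145)). Now the cap, at (661,-124) mm.

carry_out(rows="1 0 0 -0.05 0;1 0 0 -0.1 0;1 0 0 -0.135 0;1 -0.2194 0.1884 -0.135 0;1 -0.2194 0.1884 -0.135 0;1 -0.2194 0.1884 -0.135 0;1 -0.2194 0.1884 -0.135 0;1 -0.2194 0.1884 -0.135 0;1 -0.2194 0.1884 -0.135 0;1 -0.2194 0.1884 -0.135 0")

```text
t: 40.05
tcp_pos: [0.6603, -0.1333, 0.2577]
tool_rot: [-2.246, -2.196, 0.002]
wrist_force: [-0.4, 0.6, -0.8]
finger_gap: 0.003
finger_force: 0.0
```

carry_out(rows="1 0 0 0 0;1 0 0 0.02 0;1 0 0 0.04 0;1 0 0 0.05 0;1 0 0 0.05 0")

```text
t: 40.55
tcp_pos: [0.6573, -0.1275, 0.2075]
tool_rot: [-2.238, -2.2, 0.003]
wrist_force: [-0.3, 0.1, 0.4]
finger_gap: 0.001
finger_force: 0.0
```

```bash
python3 - <<'E'
from h import *
snapshot('scene')
plan((660.5,-123.7,192,-1),(660.5,-123.7,181,-1))
E
```

```text
t40.6 pos [ 658.2 -127.8  209.1] yang -1.0 tilt -1.0000 F [ 0.7 -0.2  1.3] gap 0.000 ff 0.0
[0.0042 0.0023 0.0171] yaw 0.0
[0.0042 0.0023 0.0281] yaw 0.0
```

carry_out(rows="1 0.004 0.0023 0 0;1 0.004 0.0023 0.012 0;1 0.004 0.0023 0.018 0;1 0.004 0.0023 0.022 0;1 0.004 0.0023 0.026 0;1 0.004 0.0023 0.028 0;1 0.004 0.0023 0.028 0;1 0.004 0.0023 0.028 0")

```text
t: 41.4
tcp_pos: [0.6614, -0.1245, 0.1836]
tool_rot: [-2.241, -2.201, -0.001]
wrist_force: [-3.5, 3.1, 8.0]
finger_gap: -0.004
finger_force: 4.1
```

carry_out(rows="1 0 0 0.002 0;1 0 0 0.003 0;1 0 0 0.004 0;1 0 0 0.005 0;1 0 0 0.005 0")

```text
t: 41.9
tcp_pos: [0.6616, -0.1246, 0.1819]
tool_rot: [2.241, 2.201, 0.001]
wrist_force: [-9.9, 2.6, 17.7]
finger_gap: 0.001
finger_force: 9.2
```

The cap is fully down (17.7 N). Releasing, then going to the carriage handle.

carry_out(rows="1 0 0 -0.01 0;1 0 0 -0.03 0;1 0 0 -0.06 0;1 0 0 -0.06 0")

```text
t: 42.3
tcp_pos: [0.6635, -0.1254, 0.2419]
tool_rot: [2.236, 2.196, 0.007]
wrist_force: [0.6, 0.5, -0.2]
finger_gap: -0.0
finger_force: 0.0
```

```bash
python3 - <<'E'
from h import *
snapshot('scene')
p=greens('top',(235,190,360,270),.030)
for c in blobs(mask(p,'red'),(245,205,285,260),10)[0]: print('car handle',rect('top',c,.075))
plan((474,4,240,-1),(474,4,120,-1),(474,4,48,-1))
E
```

```text
car handle [473.9   3.5  20.3   5.1   0.6]
t42.4 pos [ 661.7 -124.9  237.2] yang -1.0 tilt -1.0000 F [ 0.2  0.2 -0.1] gap -0.003 ff 0.0
[ 0.1255 -0.19   -0.0031] yaw -0.0
[ 0.1256 -0.1901  0.1169] yaw -0.0
[ 0.1256 -0.1903  0.1889] yaw -0.0
```

carry_out(rows="-0.36 0.1256 -0.19 0 0;-0.36 0.1256 -0.19 0 0;-0.36 0.1256 -0.19 0 0;-0.36 0.1256 -0.19 0 0;-0.36 0.1256 -0.19 0 0;-0.36 0.1256 -0.19 0 0;-0.36 0.1256 -0.19 0.04 0;-0.36 0.1256 -0.19 0.08 0;-0.36 0.1256 -0.19 0.117 0;-0.36 0.1256 -0.19 0.117 0")

```text
t: 43.4
tcp_pos: [0.4689, 0.0043, 0.1125]
tool_rot: [-2.234, -2.193, 0.014]
wrist_force: [-0.7, -0.1, -1.4]
finger_gap: 0.683
finger_force: 0.0
```

carry_out(rows="-0.36 0 0 0.03 0;-0.36 0 0 0.06 0;-0.36 0 0 0.072 0;-0.36 0 0 0.072 0;0.9 0 0 0.072 0;0.9 0 0 0.072 0;0.9 0 0 0.072 0;0.9 0 0 0.072 0;0.9 0 0 0.072 0;0.9 0 0 0.072 0", newtons=50)

```text
t: 44.4
tcp_pos: [0.4757, 0.0041, 0.0498]
tool_rot: [2.239, 2.199, 0.005]
wrist_force: [1.4, -0.7, 6.6]
finger_gap: 0.27
finger_force: 50.9
```

```bash
python3 - <<'E'
from h import *
p=r.read_state()['tcp_pos']*1000
plan((p[0]-2.1,p[1]-140,p[2],-1))
E
```

```text
t44.4 pos [475.7   4.1  49.8] yang -1.0 tilt -1.0000 F [ 1.4 -0.7  6.6] gap 0.270 ff 50.93782961368561
[-1.4e-01  4.0e-04  1.0e-04] yaw -0.0
```

carry_out(rows="0.9 -0.002 0 0 0;0.9 -0.006 0 0 0;0.9 -0.012 0 0 0;0.9 -0.02 0 0 0;0.9 -0.028 0 0 0;0.9 -0.036 0 0 0;0.9 -0.044 0 0 0;0.9 -0.052 0 0 0;0.9 -0.060 0 0 0;0.9 -0.068 0 0 0")

```text
t: 45.4
tcp_pos: [0.4742, -0.0639, 0.0497]
tool_rot: [2.24, 2.199, 0.005]
wrist_force: [1.4, 2.3, 7.3]
finger_gap: 0.267
finger_force: 51.1
```

carry_out(rows="0.9 -0.008 0 0 0;0.9 -0.016 0 0 0;0.9 -0.024 0 0 0;0.9 -0.032 0 0 0;0.9 -0.040 0 0 0;0.9 -0.048 0 0 0;0.9 -0.056 0 0 0;0.9 -0.063 0 0 0;0.9 -0.068 0 0 0;0.9 -0.072 0 0 0")

```text
t: 46.4
tcp_pos: [0.4727, -0.1241, 0.0482]
tool_rot: [-2.235, -2.184, -0.032]
wrist_force: [9.5, 42.9, 8.2]
finger_gap: 0.27
finger_force: 48.8
```

carry_out(rows="0.9 -0.001 0 0 0;0.9 -0.003 0 0 0;0.9 -0.003 0 0 0")

```text
t: 46.7
tcp_pos: [0.4727, -0.1269, 0.0478]
tool_rot: [-2.235, -2.185, -0.031]
wrist_force: [9.4, 48.9, 9.6]
finger_gap: 0.266
finger_force: 48.5
```

carry_out(rows="0.9 0.006 0 0 0;0.9 0.009 0 0 0")

```text
t: 46.9
tcp_pos: [0.4728, -0.1267, 0.048]
tool_rot: [2.24, 2.202, 0.008]
wrist_force: [6.5, 2.8, -2.5]
finger_gap: 0.267
finger_force: 49.3
```

```bash
python3 - <<'E'
from h import *
plan()
p,d=snapshot('top');q,d=snapshot('scene')
cv2.imwrite('pics/b1.png',np.hstack([cv2.resize(im[v:v+120,u:u+160,::-1],None,fx=2.5,fy=2.5,interpolation=cv2.INTER_CUBIC) for im,u,v in((p,270,180),(q,70,120))]))
E
```

```text
t46.9 pos [ 472.8 -126.7   48. ] yang -1.0 tilt -1.0000 F [ 6.5  2.8 -2.5] gap 0.267 ff 49.28765594959259
```

View pics/b1.png

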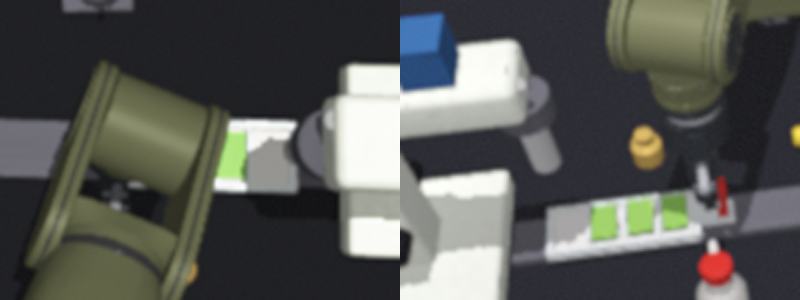

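The carriage is almost in (its front edge at left crop (298,155)) with the coupons still seated, and the arm is clear of the microscope. I'll let go and measure the slide.

carry_out(rows="-0.36 0 0 0 0;-0.36 0 0 0 0;-0.36 0 0 -0.03 0;-0.36 0 0 -0.07 0;-0.36 0.1 0 -0.08 0;-0.36 0.2 0 -0.08 0;-0.36 0.2 0 -0.08 0;-0.36 0.2 0 -0.08 0")

```text
t: 47.8
tcp_pos: [0.4744, 0.0711, 0.1279]
tool_rot: [2.242, 2.199, 0.0]
wrist_force: [1.9, -1.1, -0.4]
finger_gap: 0.683
finger_force: 0.0
```

```bash
python3 - <<'E'
from h import *
def front(p):
    g=cv2.cvtColor(p,cv2.COLOR_RGB2GRAY)
for n,b in(('scene',(130,170,260,225)),('top',(270,205,400,265))):
    p0=np.load(n+'0.npz')['p'];p=greens(n,b,.030)
    for im in(p0,p):
        for c in blobs(mask(im,'red'),(130,180,250,206) if n=='scene' else (240,225,330,252),8)[0]:
            w=ray(n,c.reshape(-1,2),.075)*1000;pp=c.reshape(-1,2);t=pp[pp[:,1]<=pp[:,1].min()+2]
            print(n,rect(n,c,.075),'top',ray(n,[t.mean(0)],.075).round(4))
plan()
E
```

```text
scene green px [151.  208.9] [ 472.6 -260.6   27.6   47.2   88.9] z 30.4
scene green px [165.8 206.3] [ 471.3 -217.2   28.1   47.4   86.7] z 30.2
scene green px [179.3 204.7] [ 473.3 -175.2   25.3   47.1   85.5] z 30.3
scene [489.2   2.8  18.8  54.8  80.7] top [[0.4652 0.0064 0.075 ]]
scene [ 487.1 -114.7   18.4   54.5   84.4] top [[ 0.463  -0.1127  0.075 ]]
top green px [344.8 242. ] [ 466.2 -216.9   28.9   42.7   89.1] z 30.3
top green px [361.8 242. ] [ 467.9 -262.8   31.5   44.9   89. ] z 30.3
top green px [328.5 241.3] [ 467.  -173.6   26.2   45.    89.4] z 30.1
top [473.9   4.8  20.3   7.6   0.6] top [[0.4819 0.0039 0.075 ]]
top [ 471.6 -113.5   10.2   22.9   89.8] top [[ 0.4801 -0.1143  0.075 ]]
t47.9 pos [474.2  74.3 127.9] yang -0.6 tilt -1.0000 F [ 0.8 -1.1  0.4] gap 0.682 ff 0.0
```

```bash
python3 - <<'E'
from h import *
p,d=snapshot('scene');C=cloud('scene',d)
for v in range(150,200,5): print(v,[ (u,*(C[v,u]*1000).astype(int).tolist()) for u in range(114,140,4)])
plan((471.5,-65,110,-1),(471.5,-65,50,-1),(471.5,-105,50,-1))
E
```

```text
150 [(114, 485, -292, 309), (118, 469, -288, 292), (122, 441, -287, 264), (126, 167, -351, 0), (130, 172, -336, 1), (134, 176, -321, 3), (138, 176, -307, 0)]
155 [(114, 502, -292, 309), (118, 494, -285, 299), (122, 459, -286, 263), (126, 462, -276, 264), (130, 194, -336, -1), (134, 201, -321, 1), (138, 202, -307, 0)]
160 [(114, 506, -295, 296), (118, 496, -289, 285), (122, 480, -285, 266), (126, 480, -276, 264), (130, 471, -268, 254), (134, 221, -322, -3), (138, 224, -308, -2)]
165 [(114, 509, -299, 282), (118, 504, -292, 275), (122, 495, -286, 263), (126, 492, -277, 259), (130, 480, -271, 244), (134, 249, -321, 0), (138, 253, -307, 2)]
170 [(114, 498, -308, 252), (118, 497, -299, 249), (122, 496, -290, 247), (126, 496, -281, 245), (130, 271, -335, 1), (134, 272, -322, 0), (138, 273, -308, -1)]
175 [(114, 282, -389, 0), (118, 286, -375, 0), (122, 485, -299, 216), (126, 482, -290, 210), (130, 471, -283, 196), (134, 295, -321, 0), (138, 297, -308, -1)]
180 [(114, 303, -389, -3), (118, 310, -374, 1), (122, 482, -305, 192), (126, 484, -295, 192), (130, 478, -286, 183), (134, 315, -322, -3), (138, 321, -308, 0)]
185 [(114, 329, -387, 1), (118, 330, -374, 0), (122, 339, -359, 6), (126, 486, -299, 174), (130, 483, -290, 168), (134, 341, -321, 0), (138, 341, -309, -2)]
190 [(114, 349, -387, -1), (118, 352, -374, -1), (122, 355, -361, 0), (126, 361, -346, 3), (130, 362, -334, 2), (134, 362, -321, 0), (138, 364, -308, 0)]
195 [(114, 387, -380, 18), (118, 376, -372, 2), (122, 381, -359, 5), (126, 381, -346, 2), (130, 384, -333, 2), (134, 386, -321, 2), (138, 389, -307, 3)]
t48.0 pos [474.4  72.1 127.7] yang -0.7 tilt -1.0000 F [-0.1 -0.7 -0.1] gap 0.678 ff 0.0
[-0.1371 -0.0011  0.0177] yaw 0.3
[-0.1371 -0.0011  0.0777] yaw 0.3
[-0.1771 -0.0006  0.0777] yaw 0.3
```

carry_out(rows="1 -0.137 -0.001 0 0;1 -0.137 -0.001 0 0;1 -0.137 -0.001 0 0;1 -0.137 -0.001 0.03 0;1 -0.137 -0.001 0.07 0;1 -0.137 -0.001 0.078 0;1 -0.137 -0.001 0.078 0")

```text
t: 48.65
tcp_pos: [0.4694, -0.0676, 0.0478]
tool_rot: [-2.24, -2.197, 0.004]
wrist_force: [0.6, 0.1, 0.1]
finger_gap: -0.0
finger_force: 0.0
```

carry_out(rows="1 -0.01 0 0 0;1 -0.017 0 0 0;1 -0.022 0 0 0;1 -0.026 0 0 0;1 -0.030 0 0 0;1 -0.034 0 0 0;1 -0.036 0 0 0;1 -0.036 0 0 0")

```text
t: 49.45
tcp_pos: [0.4713, -0.096, 0.0505]
tool_rot: [-2.237, -2.19, -0.019]
wrist_force: [2.1, 31.5, 11.1]
finger_gap: -0.002
finger_force: 15.9
```

carry_out(rows="1 0.01 0 0 0;1 0.03 0 0 0;1 0.03 0 -0.04 0;1 0.05 0 -0.08 0;1 0.1 0 -0.08 0;1 0.15 0 -0.08 0;1 0.2 0 -0.08 0;1 0.25 0 -0.08 0")

```text
t: 50.25
tcp_pos: [0.4751, 0.1487, 0.1301]
tool_rot: [2.241, 2.2, 0.001]
wrist_force: [0.3, -0.1, 0.8]
finger_gap: 0.001
finger_force: 0.0
```

```bash
python3 - <<'E'
from h import *
plan()
p,d=snapshot('top');q,dq=snapshot('scene')
for c in blobs(mask(p,'red'),(240,225,330,252),8)[0]: print('handle',rect('top',c,.075))
a=cv2.resize(p[195:295,280:413,::-1],(798,600)[:2],interpolation=cv2.INTER_CUBIC)[:, :]
a=cv2.resize(p[200:285,285,None][:0] if 0 else p[200:275,285:420,::-1],(800,300+0),interpolation=cv2.INTER_CUBIC)
b=cv2.resize(q[160:245,60:220,::-1],(800,300),interpolation=cv2.INTER_CUBIC)
cv2.imwrite('pics/b2.png',np.vstack([a,b]))
C=cloud('top',d);print([(u,*(C[242,u]*1000).astype(int).tolist()) for u in range(360,420,4)])
C=cloud('scene',dq)
for v in(212,): print([(u,*(C[v,u]*1000).astype(int).tolist()) for u in range(90,160,5)])
E
```

```text
t50.2 pos [475.1 148.7 130.1] yang -1.0 tilt -1.0000 F [ 0.3 -0.1  0.8] gap 0.001 ff 0.0
handle [ 471.6 -113.5   10.2   22.9   89.8]
[(360, 466, -256, 33), (364, 466, -268, 30), (368, 467, -280, 19), (372, 467, -291, 21), (376, 467, -302, 16), (380, 467, -312, 22), (384, 461, -284, 165), (388, 457, -271, 248), (392, 456, -275, 264), (396, 456, -284, 266), (400, 456, -288, 279), (404, 455, -289, 306), (408, 455, -295, 311), (412, 455, -304, 309), (416, 455, -312, 310)]
[(90, 453, -445, 33), (95, 455, -431, 31), (100, 462, -414, 37), (105, 464, -399, 36), (110, 464, -385, 32), (115, 449, -378, 8), (120, 451, -362, 8), (125, 454, -347, 8), (130, 469, -327, 24), (135, 469, -313, 21), (140, 472, -298, 20), (145, 479, -281, 25), (150, 485, -265, 30), (155, 488, -250, 31)]
```

View pics/b2.png

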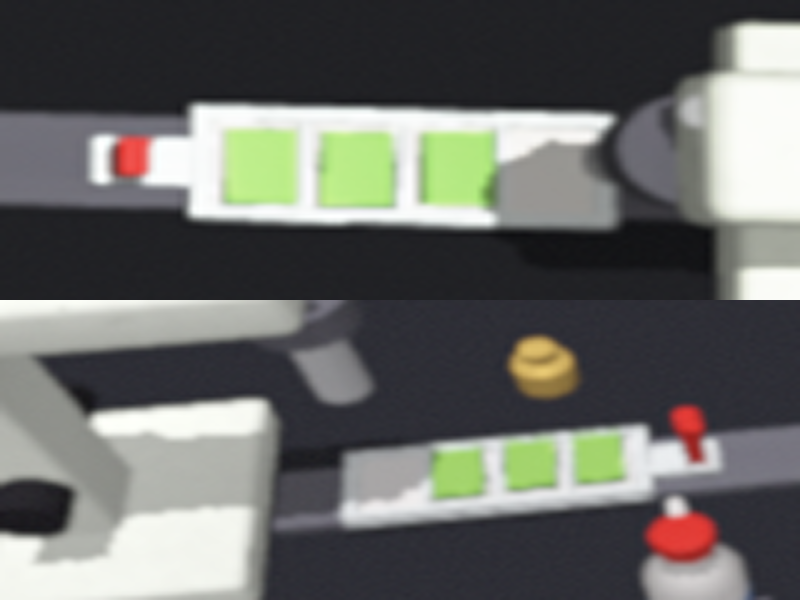

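The front edge of the carriage is at bottom crop (345,490), with nothing ahead of it on the rail. It didn't move under a 31 N push or the earlier 49 N push, against 2–3 N of friction, so it is at its stop. Last check is the pusher, bin, cap and bystanders.

```bash
python3 - <<'E'
from h import *
for n,hb,bb,cb in(('top',(105,205,145,250),(140,120,260,205),(290,140,335,190)),('scene',(325,165,360,200),(255,205,335,270),(180,212,220,275))):
    f=np.load(n+'0.npz');p,d=snapshot(n)
    for tag,im,dd in(('0',f['p'],f['d']),('now',p,d)):
        C=cloud(n,dd)
        for nm,col,b,z in(('pusher','red',hb,.079),('bin','orange',bb,.045),('cap','red',cb,.19)):
            cs=blobs(mask(im,col),b)[0]
            for c in cs:
                m=np.zeros(dd.shape,np.uint8);cv2.drawContours(m,[c],-1,1,-1);q=C[(m>0)&(dd>0)][:,2]*1000
                print(n,tag,nm,c.reshape(-1,2).mean(0).round(1),rect(n,c,z),'z',np.percentile(q,[50,90]).round(1))
    df=np.abs(p.astype(int)-f['p']).max(2)>60;print(n)
    h0=hsv(f['p']);h1=hsv(p)
    for nm,lo,hi in(('yellow',(21,120,90),(32,255,255)),('marker',(100,150,90),(125,255,255)),('jar/brass',(10,90,60),(20,200,220))):
        print(nm,[[tuple(c.reshape(-1,2).mean(0).round().astype(int).tolist()) for c in blobs(cv2.inRange(h,np.array(lo),np.array(hi)),(100,90,450,330),25)[0]] for h in(h0,h1)])
g=cv2.cvtColor(snapshot('top')[0],cv2.COLOR_RGB2GRAY);q=leftover('top',snapshot('top')[0],(190,152,225,190))
for c in q: print('leftover',rect('top',c,.014))
print(r.read_state()['wrist_force'])
E
```

```text
top 0 pusher [124.9 228.7] [491.9 348.7  26.2  22.9   2.9] z [76.8 80.5]
top 0 bin [205.7 171.4] [646.6 151.4 109.8 124.9  10.4] z [ 4.9 42.8]
top 0 cap [316.4 155.9] [ 660.6 -124.4   28.5   33.6   63.9] z [190.  192.6]
top now pusher [126.1 228.7] [492.  346.1  25.5  28.8   0.8] z [77.6 80.7]
top now bin [205.7 171.5] [646.6 151.4 109.8 124.9  10.4] z [ 6.  42.5]
top now cap [316.4 155.9] [ 660.6 -124.4   28.5   33.7   63.9] z [189.2 192.2]
top
yellow [[(253, 280)], [(341, 287), (253, 280)]]
marker [[(445, 236), (255, 123)], [(445, 236), (255, 123)]]
jar/brass [[(340, 287), (206, 172)], [(340, 286), (206, 172)]]
scene 0 pusher [341.5 181.1] [512.7 342.9  25.1  73.7  63.2] z [56.2 79.3]
scene 0 bin [293.5 237.6] [660.4 149.  123.6 137.4  10.3] z [ 7.1 43.4]
scene 0 cap [196.1 226.5] [ 666.  -123.2   34.7   38.1   84.9] z [189.6 191.8]
scene now pusher [341.5 181.1] [512.7 342.9  25.1  73.7  63.2] z [58.9 80.3]
scene now bin [293.5 237.6] [660.4 149.  123.6 137.4  10.3] z [12.8 43.6]
scene now cap [196.1 226.5] [ 666.  -123.2   34.7   38.1   84.9] z [189.6 191.9]
scene
yellow [[(168, 177), (236, 174)], [(168, 178), (235, 174)]]
marker [[(261, 293), (202, 254), (303, 192)], [(261, 293), (202, 254), (303, 192)]]
jar/brass [[(333, 237), (294, 237), (168, 179)], [(333, 237), (294, 237), (168, 179)]]
leftover [641.1 151.9  31.5  49.6  79.5]
leftover [696.9 153.6  12.9  94.7  10.1]
[0.13248864 0.20291639 0.02323091]
```

Everything is in place: the pusher and cap look as at the start, and the bin and bystanders haven't moved.

```bash
python3 -c "
from workcell import r
print(r.finish_job())"
```

```text
the job is handed in; nothing more can be done
None
```

I handed the job in with all steps carried out, but no verdict came back: the black coupon is in the bin, the three green coupons lie flat in pockets 2–4, the cap was pressed and is up again, and the pusher is back. My one doubt is the carriage: it moved about 118 mm from its start and would not go further under a 31–49 N push, so I took it to be at its stop, but I could not confirm it is past 133 mm.

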